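# Clip a watch into the tester dock in its carrier

### The arm

A 7-joint arm with a two-finger parallel gripper is mounted at the origin on a cart in front of the work surface, level with it; the furniture and walls round the work are solid. World frame = base frame: x ahead of the robot, y to its left, z up, the work surface at z = 0. Lengths are in m, angles in rad, forces in N, time in s.
With the tool pointing down it reaches from about 0.375 to 0.925 m from the base axis. Payload 3.1 kg.
Tool frame: the origin (TCP) lies midway between the tips of the shut fingers; the grasp point (between the pads) lies 19 mm behind it (arm.tcp_to_grasp is the distance from the TCP to the grasp point, in m); z points along the fingers, y is the line along which they close (so a half turn about z gives the same grasp; the last joint's range is limited). The gripper opens to 85 mm and grips with 20 to 120 N. Pads are 22 mm wide; open, the fingers measure 114 mm over their backs; the gripper's body (76 mm by 85 mm) begins 54 mm behind the grasp point. The pads swing forward as they close: fully open they stand 13 mm farther back than shut.
Start: joints at [-1.372, 0.383, 0.044, 1.598, -0.018, 1.161, -0.05], TCP at [0.19, 0.622, 0.231] pointing down, gripper open.
Joint ranges: [-2.61, 2.61], [-0.41, 2.15], [-1.48, 1.57], [0, 2.5], [-1.57, 4.71], [0.05, 1.97], [-2.85, 2.85]. Speed limits (rad/s): [2.79, 2.79, 3.14, 3.14, 3.14, 3.14, 3.14].

### API

Orientations are given as a unit quaternion [x, y, z, w].
In Python, from workcell import read_state, viewer, order, arm gives the robot as it stands. The module is installed in compiled form; this text tells all that it offers.
- The arm moves only by the tool jog_arm, never from a script. Its argument "commands" is a list of rows, each an object with "hand": the closure in counts, from 0 (fully open) to 255 (shut); "slide": the shift along the tool's x, y, z in units of 50 mm (1.0 is 50 mm), a list of three; "turn": the turn, a rotation vector about the tool's x, y, z in units of 5 degrees (1.0 is 5 degrees), a list of three. A call has 1 to 8 rows; each row is the pose to reach, as a shift and turn from the pose commanded when the call began, along the tool's axes at that moment; what a row does not reach only later rows make up. A row lasts 1/10 s, in which the tool goes at most 50 mm and 8.59 degrees, less where a joint would pass 70% of its speed; a pose out of reach is approached as far as the arm can. A call with a gripper value outside its range is refused whole. The fingers move at their own pace and stop on an object; "squeeze" is the grip in N (left out, the last holds). Time passes only in rows, so rows that repeat a pose let the fingers close. It gives the time, the measured TCP pose, the force, the opening and the grip force at its end, in the units of the state.
- read_state(): the state, without advancing time (a new reading comes with each control period).
- viewer.camera(name): name is "side" or "top" or "wrist"; returns the picture (384x512x3 uint8, red, green, blue); there is no depth.
- viewer.camera_params(name): a dict with "mtx" (3x3 intrinsics, pixels), "rvec" (rotation vector, rad) and "tvec" (3), from world to camera coordinates, as OpenCV has them. Camera axes: x right, y down, z forward; pixel columns grow to the right and rows downward; lengths in m; the calibration is good to about 2 mm. A picture is of the moment at which its call begins: read the wrist's pose just before it. camera_params takes no time and is no camera call; for the wrist camera it gives the pose at the moment of the call.
- order.close_job(): hands the job in; it is judged then, once.
The state is a dict: "time": time; "joints": joint angles; "joint_velocities": joint speeds; "tau": joint torques, N m; "ee_pos": TCP position; "tcp_rot": TCP orientation; "contact_force": force on the tool from outside, world axes, zero at the start; "ft_torque": the same for the moment, N m; "gripper_width": finger opening in m; "finger_force": force on a finger pad.
Only numpy, scipy, OpenCV 4.12 (cv2) and the standard library are available. Lean on these libraries where they do the work, as an engineer would, in place of code of your own. Each camera call takes 0.05 s, during which the arm holds its last target. There are 200 camera calls.

### The job

Lay the blue-dialled watch from the tray, dial up, lengthways in the pocket of the orange carrier while the carrier is still on the bench, and let go of it. Then take the loaded carrier by its sides, set it between the guides of the black and silver test dock and press the carrier itself (not the watch) straight down until both spring clips have snapped over its end lips and it lies flat on the dock; stop pushing there, do not lean on it, and let go. Leave the other two watches where they lie in the tray.

Things in the scene. Friction and masses are not known exactly. Their poses are not given: they have to be found in the camera images.
- watch_blue: loose steel watch, pale blue dial, one of three in the shallow wooden tray at the right (floor 21 mm, rim 30 mm over the bench). 82 x 42 x 32 mm, 0.11 kg, closed band folded under the case. Origin: middle of the underside; x lengthways along the band, y across, z up through the dial. The folded band is the lower part: 0 to 16 mm high, x -38 to 38, y -9 to 12 mm.
- watch_case (a point): middle of the blue watch's case, 24 mm above the watch's underside; axes as the watch. The case is the upper part, 16 to 32 mm above the underside, 42 mm along x and 38 mm along y: grip it across y from above with the fingertips just over 16 mm above the underside, so they clear band, tray rim and carrier walls.
- tray: fixed wooden tray with a black inlay, 300 x 305 mm, rim 30 mm high, holding the three watches near its front. Origin: centre of its underside. Obstacles not listed: a lamp tube hangs 0.43 m above the bench across its far part (beyond about x = 0.6 m), and a microscope stands at the left near the arm's start: swing the arm right before reaching out.
- watch_white: bystander: watch with a white dial and black strap in the same tray, same size and frame as the blue one. Leave alone.
- watch_steel_b: bystander: steel watch with a dark dial in the same tray, same size and frame as the blue one. Leave alone.
- carrier: loose orange carrier (0.14 kg) lying flat on the bench, pocket up. Origin: centre of its underside; x lengthways, y across, z up. Body 106 (x) x 50 (y) x 18 mm high, the same either way round. At each end a snap lip sticks out to x = 57 mm (y -20 to 20, 2 to 8 mm above the underside).
- carrier_pocket (a point): middle of the pocket's floor, 4 mm above the carrier's underside; axes as the carrier. The pocket is 88 (x) x 30 (y) mm, 14 mm deep: the watch's folded band goes in, either way round, and its case stays 2 mm above the top of the walls.
- carrier_grip (a point): centre of the carrier, 5 mm above its underside, level with the top of the finger ledges; axes as the carrier. The ledges stick out 13.5 mm from the middle of both long walls (x -22 to 22 mm). Grip the 50 mm wide body across y here from above, fingertips just above or on the ledges, which also take the downward push.
- dock: dock fixed to the bench: silver base plate 168 (x) x 84 (y) x 14 mm. Origin: centre of the underside; x lengthways, y across, z up. Four black side guides (x 32 to 48 mm each way, inner faces at y = 26.2, flared tops to 28 mm above the plate), black end cheeks (inner faces x = 58.2, flared from 10 to 21 mm above the plate). Beside x -22 to 22 it is free for fingers.
- dock_seat (a point): centre of the top of the dock's plate (its deck), 14 mm above the bench; axes as the dock. Seated, the carrier's underside lies on the deck, centred here, x along the dock's x (either way round), about 1.2 mm of play each way.
- clip_a (a joint): outward travel (m) of the sloping steel spring clip at the dock's +x end: 0 at rest, about 0.003 as a carrier lip pushes it aside, under 0.001 after the snap. The lips meet the clips with the carrier 12 mm above the deck; the push needs 8 to 20 N in all, then drops as the clips (one may go first) spring over the lips 1 to 2 mm above the deck
- clip_b (a joint): the same for the clip at the dock's -x end
Things that resemble listed ones, but are neither listed nor needed, are in the scene too. Leave any yellow look-alike of the watch_blue alone.

How it is judged:
On the way, in this order (a step that is already met when the one before it is completed fails the run):
1. the blue watch lies dial up in the carrier's pocket, let go, with the carrier still on the bench away from the dock (x of watch_blue in the frame of carrier between -0.01 and 0.01 m and y of watch_blue in the frame of carrier between -0.009 and 0.009 m and z of watch_blue in the frame of carrier between 0.001 and 0.0075 m and angle between the x axis of watch_blue and the x axis of carrier, either way round below 0.2 rad and angle between watch_blue's own z axis and vertical below 0.15 rad and contact force between the fingers and watch_blue below 0.2 N and horizontal distance between carrier and dock above 0.09 m and height (world z) of carrier below 0.004 m), for 0.2 s.
2. the loaded carrier is pressed down over the dock by the fingers on the carrier and pushes the clips aside (x of watch_blue in the frame of carrier between -0.01 and 0.01 m and y of watch_blue in the frame of carrier between -0.009 and 0.009 m and z of watch_blue in the frame of carrier between 0.001 and 0.0075 m and angle between the x axis of watch_blue and the x axis of carrier, either way round below 0.2 rad and angle between watch_blue's own z axis and vertical below 0.15 rad and value of joint any of clip_a, clip_b above 0.0015 m and contact force between the fingers and carrier above 2 N and horizontal distance between carrier and dock below 0.006 m), for 0.04 s.
At the end, for the whole second after the job is handed in: Carrier flat on the deck (height within 1.5 mm, centre within 3 mm, tilt under 0.025 rad, axes within 0.05 rad), both clips back over its lips (travel under 1 mm), blue watch dial up in the pocket (within 10 mm lengthways, 9 mm across, 0.2 rad), all at rest and let go (x of watch_blue in the frame of carrier between -0.01 and 0.01 m and y of watch_blue in the frame of carrier between -0.009 and 0.009 m and z of watch_blue in the frame of carrier between 0.001 and 0.0075 m and angle between the x axis of watch_blue and the x axis of carrier, either way round below 0.2 rad and angle between watch_blue's own z axis and vertical below 0.15 rad and z of carrier in the frame of dock between 0.0125 and 0.0155 m and horizontal distance between carrier and dock below 0.003 m and angle between the x axis of carrier and the x axis of dock, either way round below 0.05 rad and angle between carrier's own z axis and vertical below 0.025 rad and value of joint each of clip_a, clip_b below 0.001 m and linear speed of each of carrier, watch_blue below 0.01 m/s); the robot touches nothing.
It fails at once if the carrier is pressed on the dock with more than 45 N (contact force between carrier and dock above 45 N).
It fails at once if another watch is shifted by more than 20 mm (distance of any of watch_white, watch_steel_b from where it was at the start of the episode above 0.02 m).
It also fails if it takes over 67 s, if anything falls off the work surface, if the arm or the gripper's body presses on something with over 40 N, if the wrist force passes 120 N, or if a joint passes its speed limit or range.

## Working session

There is one attempt and no reset: what is moved stays moved. The work goes in short steps, Python scripts to look and compute and a tool call to move; the robot and the scene stay as the last step left them, time stands still between calls to the robot, and variables do not carry over. Pictures are saved under pics/ and viewed, at most 10 in all, crops included, and the job is handed in when it is done.

Besides the shell and the picture viewer there is one more tool, called after "Emit:" as a command line: name --argument value ..., lists and objects as JSON in quotes. jog_arm: Moves the arm, as the interface text tells. Its arguments: {"type":"object","properties":{"commands":{"type":"array","items":{"type":"object","properties":{"hand":{"type":"number"},"slide":{"type":"array","items":{"type":"number"}},"turn":{"type":"array","items":{"type":"number"}}}}},"squeeze":{"type":"number"}},"required":["commands"]}

```bash
mkdir -p pics; cat > h.py <<'E'
import numpy as np,cv2
from scipy.spatial.transform import Rotation as R
from workcell import read_state, viewer, order, arm
def ray(P,uv):
    M=cv2.Rodrigues(np.array(P['rvec'],float))[0];t=np.array(P['tvec'],float).ravel()
    K=np.array(P['mtx'],float);d=M.T@np.linalg.inv(K)@np.array([uv[0],uv[1],1.]);return -M.T@t,d/np.linalg.norm(d)
def onz(P,uv,z):
    o,d=ray(P,uv);return o+d*(z-o[2])/d[2]
def tri(rs):
    A=0;b=0
    for o,d in rs:
        m=np.eye(3)-np.outer(d,d);A=A+m;b=b+m@o
    return np.linalg.solve(A,b)
def proj(P,p):
    return cv2.projectPoints(np.array(p,float).reshape(-1,1,3),np.array(P['rvec'],float),np.array(P['tvec'],float),np.array(P['mtx'],float),None)[0].reshape(-1,2)
def save(n,im): cv2.imwrite('pics/%s.png'%n,cv2.cvtColor(im,cv2.COLOR_RGB2BGR)) 
E
python3 - <<'E'
from h import *
for n in('top','side'):
    im=viewer.camera(n);P=viewer.camera_params(n);np.save(n,im);save(n,im);print(n,ray(P,(256,192)),P['mtx'])
a,b=[cv2.imread('pics/%s.png'%n) for n in('top','side')]
cv2.imwrite('pics/both.png',np.vstack([a,b])[:, :] if 0 else cv2.resize(np.hstack([a,b]),(800,300)))
s=read_state();print(s)
print(arm.tcp_to_grasp)
E
```

```text
top (array([ 0.27211014, -0.10296046,  1.22847744]), array([ 0.19368848, -0.02043438, -0.98085025])) [[481.51678624   0.         247.60900521]
 [  0.         481.51678624 197.55819641]
 [  0.           0.           1.        ]]
side (array([0.15005976, 0.52223018, 0.54767304]), array([ 0.421241  , -0.72397524, -0.54627453])) [[364.44715048   0.         256.89757602]
 [  0.         364.44715048 192.93468606]
 [  0.           0.           1.        ]]
{'time': 0.1, 'joints': array([-1.37183356,  0.38377705,  0.0438145 ,  1.59945734, -0.01788814,
        1.16119306, -0.04990382]), 'joint_velocities': array([-0.0007949 , -0.00172545,  0.0001178 , -0.00427236, -0.00153363,
       -0.00216106, -0.00019076]), 'tau': array([ 2.53541744e-03, -4.34729433e+01,  1.02927759e+00, -2.50451946e+01,
        1.08288828e-02,  5.54169528e-03, -1.19934961e-05]), 'ee_pos': array([0.18981371, 0.62075311, 0.22997833]), 'tcp_rot': array([ 1.47787617e-01,  9.89018366e-01, -1.21596132e-03, -1.15084769e-04]), 'contact_force': array([ 0.5349993 , -0.00831079,  0.87609448]), 'ft_torque': array([ 0.00275558, -0.02399412, -0.00023307]), 'finger_force': 0.0, 'gripper_width': 0.0852218154536875}
0.0187
```

View pics/top.png

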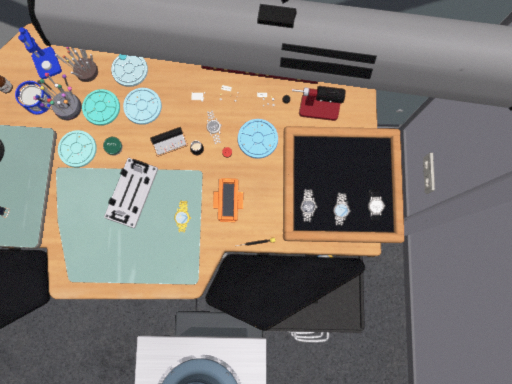

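View pics/side.png

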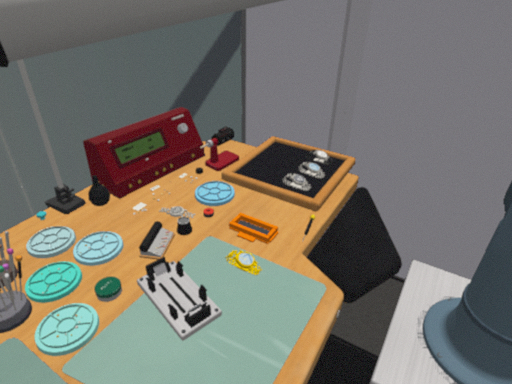

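The top view shows the blue watch at (342,209), dark at (308,206) and white at (376,206) in the tray. The orange carrier is at (229,200), the dock at (131,192) and tilted, and the yellow look-alike at (182,216). In the side view the blue watch is at (313,170), the carrier at (253,229) and the dock at (179,297).

```bash
python3 - <<'E'
from h import *
P={n:viewer.camera_params(n) for n in('top','side')};I={n:np.load(n+'.npy') for n in P}
def blob(n,c,r,lo,hi):
    h=cv2.cvtColor(I[n],cv2.COLOR_RGB2HSV);m=cv2.inRange(h,lo,hi);k=np.zeros_like(m);cv2.circle(k,c,r,255,-1);m&=k
    nl,l,s,ce=cv2.connectedComponentsWithStats(m);i=1+np.argmax(s[1:,4]);pts=np.argwhere(l==i)[:,::-1].astype(np.float32)
    return ce[i],s[i,4],cv2.minAreaRect(pts),pts
b={n:blob(n,c,14,(90,40,80),(125,255,255)) for n,c in(('top',(342,209)),('side',(313,170)))}
for n in b: print(n,b[n][:3])
print('dial',tri([ray(P[n],b[n][0]) for n in P]), 'top onz .053',onz(P['top'],b['top'][0],.053))
o={n:blob(n,c,32,(5,170,120),(15,255,255)) for n,c in(('top',(229,200)),('side',(253,229)))}
for n in o: print(n,o[n][:3])
print('carrier top',onz(P['top'],o['top'][2][0],.015))
bx=cv2.boxPoints(o['top'][2]);print([onz(P['top'],p,.015).round(4) for p in bx])
# watch axis from band pixels: bright blob
g=I['top'];h=cv2.cvtColor(g,cv2.COLOR_RGB2HSV)
m=(h[...,2]>70).astype(np.uint8);k=np.zeros_like(m);k[188:230,328:358]=1;m&=k
pts=np.argwhere(m)[:,::-1].astype(np.float32);print(len(pts))
W=np.array([onz(P['top'],p,.04)[:2] for p in pts]);c=W.mean(0);u,s,v=np.linalg.svd(W-c);print('watch',c,s,np.degrees(np.arctan2(v[0,1],v[0,0])))
# dock crude
for p in((151,163),(112,216),(131,192)): print('dock',onz(P['top'],p,.014))
cv2.imwrite('pics/crop.png',cv2.cvtColor(np.hstack([cv2.resize(g[150:240,80:200],(480,360),interpolation=2),cv2.resize(g[180:240,290:340+10],(320,320),interpolation=2)[:360] if 0 else cv2.resize(I['side'][140:200,275:335],(320,360),interpolation=2)]),4))
E
```

```text
top (array([343.90909091, 211.33333333]), np.int32(33), ((343.71539306640625, 211.27694702148438), (6.449806213378906, 8.310327529907227), 7.125016689300537))
side (array([314.83333333, 165.66666667]), np.int32(24), ((314.6153869628906, 165.42306518554688), (8.434361457824707, 3.845076322555542), 29.744882583618164))
dial [ 0.46239487 -0.34610424  0.04871636] top onz .053 [ 0.46014582 -0.34566032  0.053     ]
top (array([222.53333333, 207.86666667]), np.int32(135), ((221.59909057617188, 207.27830505371094), (35.2576789855957, 15.929088592529297), 60.945396423339844))
side (array([253.0015873 , 229.07936508]), np.int32(630), ((252.6179962158203, 229.2681121826172), (49.29269027709961, 23.7661190032959), 21.250507354736328))
carrier top [ 0.47012428 -0.04110871  0.015     ]
[array([ 4.992e-01, -4.000e-04,  1.500e-02]), array([ 0.5202, -0.0355,  0.015 ]), array([ 0.4412, -0.0814,  0.015 ]), array([ 0.4207, -0.0466,  0.015 ])]
378
watch [ 0.46872126 -0.34094394] [0.40799196 0.18330191] 173.40535219627984
dock [0.58282983 0.14556513 0.014     ]
dock [0.44195889 0.23670723 0.014     ]
dock [0.50509143 0.19247752 0.014     ]
```

View pics/crop.png

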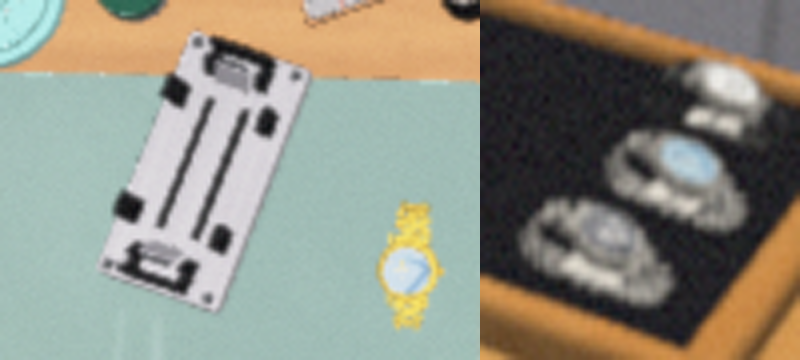

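The crop shows the dock's long axis running from upper right to lower left, and the dock is empty. In the tray, the blue watch lies between the other two with its band roughly along x. Next I'll swing right.

```bash
cat >> h.py <<'E'
def go(targets,yaw=None,base=None):
    """targets world TCP; yaw deg = direction of tool y (mod 180), tool down"""
    s=read_state();R0=R.from_quat(s['tcp_rot']);p=np.array(s['ee_pos'])
    t=np.zeros(3)
    if yaw is not None:
        a=np.radians(yaw);best=None
        for k in(0,np.pi):
            y=np.array([np.cos(a+k),np.sin(a+k),0]);z=np.array([0,0,-1.]);G=R.from_matrix(np.c_[np.cross(y,z),y,z])
            r=(R0.inv()*G).as_rotvec()
            if best is None or np.linalg.norm(r)<np.linalg.norm(best): best=r
        t=np.degrees(best)/5
    for q in targets: print('slide',(R0.inv().apply(np.array(q)-p)/.05).round(3),'turn',t.round(3))
E
python3 - <<'E'
from h import *
go([(.25,.35,.26),(.42,.1,.26),(.45,-.1,.26),(.467,-.341,.24)],83.4)
E
```

```text
slide [-2.734 -4.828 -0.588] turn [-2.800e-02 -1.000e-03 -2.079e+00]
slide [-7.447 -8.616 -0.578] turn [-2.800e-02 -1.000e-03 -2.079e+00]
slide [ -9.19  -12.266  -0.569] turn [-2.800e-02 -1.000e-03 -2.079e+00]
slide [-10.925 -16.775  -0.158] turn [-2.800e-02 -1.000e-03 -2.079e+00]
```

Emit:
jog_arm --commands '[{"slide":[-2.7,-4.8,-0.6],"turn":[0,0,-2]},{"slide":[-2.7,-4.8,-0.6],"turn":[0,0,-2]},{"slide":[-2.7,-4.8,-0.6],"turn":[0,0,-2]},{"slide":[-2.7,-4.8,-0.6],"turn":[0,0,-2]},{"slide":[-2.7,-4.8,-0.6],"turn":[0,0,-2]},{"slide":[-7.4,-8.6,-0.6],"turn":[0,0,-2]},{"slide":[-7.4,-8.6,-0.6],"turn":[0,0,-2]},{"slide":[-7.4,-8.6,-0.6],"turn":[0,0,-2]}]'

```text
schema error: expected keys hand, slide, turn
```

```bash
python3 - <<'E'
from h import *
go([(.42,.1,.26),(.45,-.1,.26),(.467,-.341,.24)],83.4)
E
```

```text
slide [-7.447 -8.616 -0.578] turn [-2.800e-02 -1.000e-03 -2.079e+00]
slide [ -9.19  -12.266  -0.569] turn [-2.800e-02 -1.000e-03 -2.079e+00]
slide [-10.925 -16.775  -0.158] turn [-2.800e-02 -1.000e-03 -2.079e+00]
```

Emit:
jog_arm --commands '[{"hand":0,"slide":[-2.7,-4.8,-0.6],"turn":[0,0,-2]},{"hand":0,"slide":[-2.7,-4.8,-0.6],"turn":[0,0,-2]},{"hand":0,"slide":[-2.7,-4.8,-0.6],"turn":[0,0,-2]},{"hand":0,"slide":[-2.7,-4.8,-0.6],"turn":[0,0,-2]},{"hand":0,"slide":[-2.7,-4.8,-0.6],"turn":[0,0,-2]},{"hand":0,"slide":[-7.4,-8.6,-0.6],"turn":[0,0,-2]},{"hand":0,"slide":[-7.4,-8.6,-0.6],"turn":[0,0,-2]},{"hand":0,"slide":[-7.4,-8.6,-0.6],"turn":[0,0,-2]}]'

```text
time: 0.9
ee_pos: [0.3237, 0.25, 0.2595]
tcp_rot: [0.061, 0.998, 0.0, -0.0]
contact_force: [0.9, 0.3, 0.4]
gripper_width: 0.0853
finger_force: 0.0
```

```bash
python3 - <<'E'
from h import *
print(read_state()['ee_pos'],read_state()['time'])
go([(.42,.1,.26),(.45,-.1,.26),(.467,-.341,.24)],83.4)
E
```

```text
[0.32373408 0.24995507 0.25951911] 0.9
slide [-2.275 -2.744 -0.011] turn [ 0.005 -0.001 -0.073]
slide [-3.355 -6.641 -0.013] turn [ 0.005 -0.001 -0.073]
slide [ -4.277 -11.385   0.385] turn [ 0.005 -0.001 -0.073]
```

Emit:
jog_arm --commands '[{"hand":0,"slide":[-2.2,-2.7,0],"turn":[0,0,0]},{"hand":0,"slide":[-2.2,-2.7,0],"turn":[0,0,0]},{"hand":0,"slide":[-2.2,-2.7,0],"turn":[0,0,0]},{"hand":0,"slide":[-3.3,-6.6,0],"turn":[0,0,0]},{"hand":0,"slide":[-3.3,-6.6,0],"turn":[0,0,0]},{"hand":0,"slide":[-3.3,-6.6,0],"turn":[0,0,0]},{"hand":0,"slide":[-3.3,-6.6,0],"turn":[0,0,0]},{"hand":0,"slide":[-3.3,-6.6,0],"turn":[0,0,0]}]'

```text
time: 1.7
ee_pos: [0.4465, -0.1008, 0.2598]
tcp_rot: [0.064, 0.998, -0.0, 0.0]
contact_force: [0.6, -0.1, -0.1]
gripper_width: 0.0855
finger_force: 0.0
```

```bash
python3 - <<'E'
from h import *
s=read_state();print(s['ee_pos'])
P=viewer.camera_params('wrist');im=viewer.camera('wrist');save('w1',im);np.save('w1',im)
print(ray(P,(256,192)),P['mtx'][0][0]);import json,pickle;pickle.dump(P,open('w1.pkl','wb'))
go([(.467,-.341,.24)],83.4)
E
```

```text
[ 0.44653977 -0.10081823  0.25984107]
(array([ 0.36895987, -0.0900491 ,  0.40220615]), array([ 0.31135988, -0.04500321, -0.94922586])) 308.822172552245
slide [-1.024 -4.647  0.417] turn [-0.034  0.022 -0.2  ]
```

View pics/w1.png

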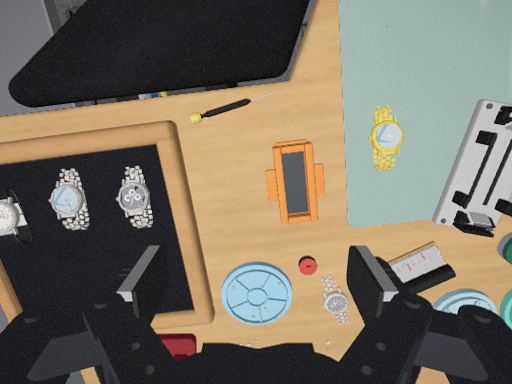

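The wrist view shows the blue watch at (68,200), steel at (134,197) and white at (5,215). The carrier is at (295,181), with the dock at the right edge. Moving over the watch, then measuring it and the carrier.

Emit:
jog_arm --commands '[{"hand":0,"slide":[-0.7,-4.7,0.4],"turn":[0,0,-0.2]},{"hand":0,"slide":[-0.7,-4.7,0.4],"turn":[0,0,-0.2]},{"hand":0,"slide":[-0.7,-4.7,0.4],"turn":[0,0,-0.2]},{"hand":0,"slide":[-0.7,-4.7,0.4],"turn":[0,0,-0.2]},{"hand":0,"slide":[-0.7,-4.7,0.4],"turn":[0,0,-0.2]},{"hand":0,"slide":[-0.7,-4.7,0.4],"turn":[0,0,-0.2]}]'

```text
time: 2.35
ee_pos: [0.4497, -0.3398, 0.2391]
tcp_rot: [0.058, 0.998, -0.003, -0.002]
contact_force: [-0.5, 1.0, -0.4]
gripper_width: 0.0858
finger_force: 0.0
```

```bash
python3 - <<'E'
from h import *
import pickle
s=read_state();print(s['ee_pos'])
P=viewer.camera_params('wrist');im=viewer.camera('wrist');np.save('w2',im);pickle.dump(P,open('w2.pkl','wb'))
P1=pickle.load(open('w1.pkl','rb'));i1=np.load('w1.npy')
# carrier from w1
h=cv2.cvtColor(i1,cv2.COLOR_RGB2HSV);m=cv2.inRange(h,(5,190,100),(16,255,255));m[:,:240]=0;m[:,345:]=0;m[:110]=0;m[240:]=0
c,_=cv2.findContours(m,0,1);c=max(c,key=cv2.contourArea);print('carrier area',cv2.contourArea(c),cv2.boundingRect(c))
W=np.array([onz(P1,p,.015)[:2] for p in cv2.convexHull(c)[:,0].astype(float)]);r=cv2.minAreaRect((W*1000).astype(np.float32));print('carrier',r)
pr=proj(P,[(.467,-.341,.05)])[0];print(pr)
x,y=int(pr[0]),int(pr[1]);x0=max(0,x-80);y0=max(0,y-80)
print(x0,y0);save('w2c',cv2.resize(im[y0:y0+160,x0:x0+160],(560,560),interpolation=2))
def dial(I,c,rr):
    h=cv2.cvtColor(I,cv2.COLOR_RGB2HSV);m=cv2.inRange(h,(92,35,90),(120,255,255));k=np.zeros_like(m);cv2.circle(k,c,rr,255,-1);m&=k
    p=np.argwhere(m)[:,::-1].astype(np.float32);e=cv2.fitEllipse(cv2.convexHull(p));print(len(p),e);return e[0]
a=dial(i1,(68,200),22);b=dial(im,(x,y),40)
print('dial tri',tri([ray(P1,a),ray(P,b)]),onz(P,b,.05))
E
```

```text
[ 0.44973355 -0.33981714  0.23913446]
carrier area 0.0 (298, 215, 1, 1)
carrier ((535.729248046875, -56.277835845947266), (0.0, 0.0), 0.0)
[258.41329926 180.4724762 ]
178 100
98 ((64.6853256225586, 197.26351928710938), (19.13054847717285, 24.615751266479492), 86.66350555419922)
100 ((259.1448669433594, 174.58685302734375), (18.651702880859375, 27.026891708374023), 68.48541259765625)
dial tri [ 0.46200609 -0.33954583  0.04611199] [ 0.46033844 -0.33942295  0.05      ]
```

View pics/w2c.png

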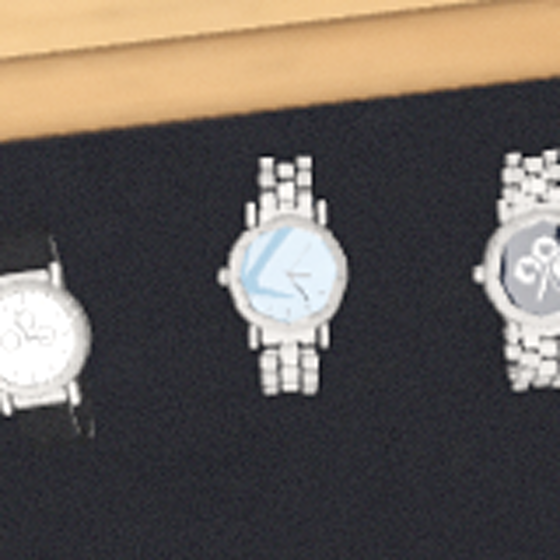

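The crop shows the blue watch with its bezel centred at crop (290,271), full-frame about (261,177). Its crown is on the left at crop x=218, and the band is nearly vertical, from (286,160) to (290,392). Neighbours are about 60 mm away edge to centre.

```bash
python3 - <<'E'
from h import *
import pickle
P1,P2=[pickle.load(open(f'w{i}.pkl','rb')) for i in(1,2)];i1,i2=[np.load(f'w{i}.npy') for i in(1,2)]
f=lambda x,y:(178+x/3.5,100+y/3.5)
c=f(283.5,270.5)
# bezel centre by bright contour in both, narrow strip around case
for I,P,(x,y) in((i1,P1,(68,199)),(i2,P2,(260,177))):
    g=cv2.cvtColor(I,cv2.COLOR_RGB2GRAY);m=(g>95).astype(np.uint8)*255
    k=np.zeros_like(m);cv2.circle(k,(x,y),40,255,-1)if 0 else cv2.rectangle(k,(x-24,y-42),(x+24,y+42),255,-1);m&=k
    m=cv2.morphologyEx(m,cv2.MORPH_CLOSE,np.ones((5,5)))
    nl,l,s,ce=cv2.connectedComponentsWithStats(m);i=l[y,x] or 1+np.argmax(s[1:,4]);print(s[i],ce[i])
    p=np.argwhere(l==i)[:,::-1].astype(float)
    W=np.array([onz(P,q,.045)[:2] for q in p]);cc=W.mean(0);u,sv,v=np.linalg.svd(W-cc,full_matrices=False);print(cc,np.degrees(np.arctan2(v[0,1],v[0,0])))
    # extents in own axes
    L=(W-cc)@v.T;print('ext',L.min(0),L.max(0))
for z in(.045,.05):print('case',onz(P2,c,z),onz(P2,f(290,270.5),z))
a,b=onz(P2,f(286,160),.03),onz(P2,f(290,392),.03);d=a-b;print('band',(a+b)/2,np.degrees(np.arctan2(d[1],d[0])),np.linalg.norm(d))
h=cv2.cvtColor(i1,cv2.COLOR_RGB2HSV);print(h[205,281],h[185,272],h[218,298],h[150,295])
m=cv2.inRange(h,(4,215,100),(13,255,255));print(cv2.countNonZero(m[130:230,260:330]))
E
```

```text
[  48  168   41   62 1695] [ 69.98820059 200.67846608]
[ 0.46840902 -0.33543253] -11.184739722236928
ext [-0.0423123  -0.02034697] [0.03804455 0.02688083]
[ 240  145   37   68 1589] [259.36312146 178.61485211]
[ 0.46670494 -0.33989098] -5.037248639691921
ext [-0.03872204 -0.02198548] [0.04046136 0.01887688]
case [ 0.46477507 -0.34009105  0.045     ] [ 0.46501171 -0.3380053   0.045     ]
case [ 0.46340717 -0.33993289  0.05      ] [ 0.4636403 -0.3378781  0.05     ]
band [ 0.47232431 -0.33940161  0.03      ] 174.55291874839082 0.08148265393149372
[ 15 164 241] [ 15 162 239] [ 15 162 239] [ 14 166 240]
0
```

```bash
python3 - <<'E'
from h import *
go([(.466,-.340,.10),(.466,-.340,.038)],84.7)
E
```

```text
slide [-0.317 -0.033  2.778] turn [-0.026 -0.032 -0.221]
slide [-0.321 -0.03   4.018] turn [-0.026 -0.032 -0.221]
```

Emit:
jog_arm --commands '[{"hand":75,"slide":[-0.32,-0.03,1.0],"turn":[0,0,-0.2]},{"hand":75,"slide":[-0.32,-0.03,2.0],"turn":[0,0,-0.2]},{"hand":75,"slide":[-0.32,-0.03,2.7],"turn":[0,0,-0.2]},{"hand":75,"slide":[-0.32,-0.03,2.8],"turn":[0,0,-0.2]},{"hand":75,"slide":[-0.32,-0.03,2.8],"turn":[0,0,-0.2]}]'

```text
time: 2.9
ee_pos: [0.4687, -0.3342, 0.0991]
tcp_rot: [0.043, 0.999, 0.001, -0.001]
contact_force: [0.3, 0.2, 0.5]
gripper_width: 0.0607
finger_force: 0.0
```

```bash
python3 - <<'E'
from h import *
im=viewer.camera('wrist');P=viewer.camera_params('wrist');save('w3',im)
print(proj(P,[(.466,-.34,.053)]),read_state()['gripper_width'])
go([(.466,-.340,.038)],84.7)
E
```

```text
[[249.30597961 208.82556262]] 0.06057943068772213
slide [ 0.072 -0.092  1.257] turn [-0.     0.016  0.075]
```

View pics/w3.png

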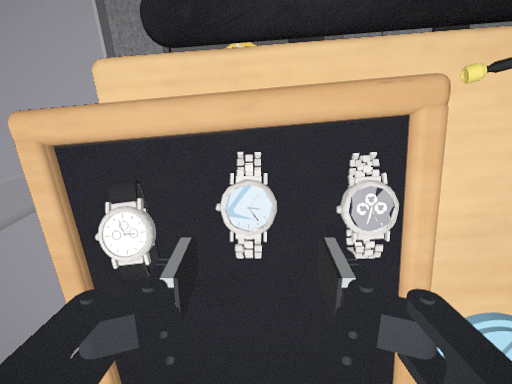

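The wrist view shows the dial at (250,208), matching the projection of (0.466,-0.340) at (249,209). The fingers are at x of about 176 and 338, clear of both neighbours. Next I'll go down and grip.

Emit:
jog_arm --commands '[{"hand":75,"slide":[0.07,-0.09,0.3],"turn":[0,0,0.07]},{"hand":75,"slide":[0.07,-0.09,0.8],"turn":[0,0,0.07]},{"hand":75,"slide":[0.07,-0.09,1.15],"turn":[0,0,0.07]},{"hand":75,"slide":[0.07,-0.09,1.25],"turn":[0,0,0.07]},{"hand":75,"slide":[0.07,-0.09,1.25],"turn":[0,0,0.07]},{"hand":75,"slide":[0.07,-0.09,1.25],"turn":[0,0,0.07]}]'

```text
time: 3.55
ee_pos: [0.4654, -0.3411, 0.038]
tcp_rot: [0.047, 0.999, -0.0, 0.001]
contact_force: [0.1, 0.1, 0.2]
gripper_width: 0.0603
finger_force: 0.0
```

Emit:
jog_arm --commands '[{"hand":140,"slide":[0,0,0],"turn":[0,0,0]},{"hand":170,"slide":[0,0,0],"turn":[0,0,0]},{"hand":200,"slide":[0,0,0],"turn":[0,0,0]},{"hand":230,"slide":[0,0,0],"turn":[0,0,0]},{"hand":230,"slide":[0,0,0],"turn":[0,0,0]}]' --squeeze 30

```text
time: 4.05
ee_pos: [0.4658, -0.3411, 0.0383]
tcp_rot: [0.047, 0.999, -0.0, 0.001]
contact_force: [0.2, 0.8, 5.8]
gripper_width: 0.0374
finger_force: 32.3
```

Emit:
jog_arm --commands '[{"hand":230,"slide":[0,0,-0.4],"turn":[0,0,0]},{"hand":230,"slide":[0,0,-1.2],"turn":[0,0,0]},{"hand":230,"slide":[0,0,-2.2],"turn":[0,0,0]},{"hand":230,"slide":[0,0,-2.6],"turn":[0,0,0]},{"hand":230,"slide":[0,0,-2.6],"turn":[0,0,0]}]'

```text
time: 4.55
ee_pos: [0.4667, -0.3421, 0.1704]
tcp_rot: [0.047, 0.999, -0.001, 0.003]
contact_force: [0.6, 0.1, -1.5]
gripper_width: 0.0376
finger_force: 31.6
```

```bash
python3 - <<'E'
from h import *
import pickle
P1=pickle.load(open('w1.pkl','rb'));i1=np.load('w1.npy')
h=cv2.cvtColor(i1,cv2.COLOR_RGB2HSV);m=cv2.inRange(h,(4,120,80),(18,255,255))
m[:,:240]=0;m[:,345:]=0;m[:110]=0;m[245:]=0
# darker wood threshold check
c,_=cv2.findContours(m,0,1);c=max(c,key=cv2.contourArea);print(cv2.contourArea(c),cv2.boundingRect(c),h[230,240],h[240,300])
print((np.array(cv2.boxPoints(cv2.minAreaRect(cv2.convexHull(c))))).round(1))
im=cv2.resize(i1[120:240,240:350],(550,600),interpolation=2);I2=viewer.camera('wrist');P=viewer.camera_params('wrist');print(read_state()['ee_pos'],proj(P,[read_state()['ee_pos']]))
save('c1',np.hstack([im,cv2.resize(I2[150:350,180:330][:, :],(250,333)) if 0 else cv2.resize(I2[150:384,170:345],(250,600)[0:2])]))
E
```

```text
3671.0 (265, 139, 60, 86) [ 17 102 208] [ 17 108 206]
[[261.3 143.3]
 [319.3 136.5]
 [329.  218.7]
 [270.9 225.5]]
[ 0.46546639 -0.34062333  0.16802836] [[256.00861203 249.18744788]]
```

View pics/c1.png

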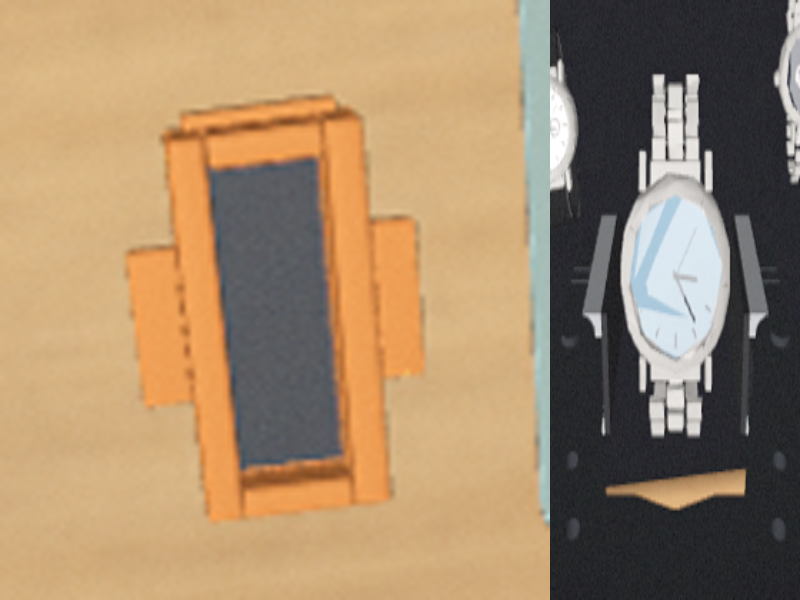

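The left crop shows the carrier's top face with corners at about (165,133), (360,113), (390,498) and (210,520). The right crop shows the watch held level between the pads, dial centre at (677,275) and band ends at y of 75 and 437.

```bash
python3 - <<'E'
from h import *
import pickle
P1=pickle.load(open('w1.pkl','rb'))
C=np.array([onz(P1,(240+x/5,120+y/5),.018) for x,y in((165,133),(360,113),(390,498),(210,520))]);print(C.round(4),C.mean(0))
d=(C[0]+C[1]-C[2]-C[3])/2;e=(C[1]+C[2]-C[0]-C[3])/2;print(np.linalg.norm(d),np.linalg.norm(e),np.degrees(np.arctan2(d[1],d[0])),np.degrees(np.arctan2(e[1],e[0])))
P=viewer.camera_params('wrist');s=read_state();p=s['ee_pos'];R0=R.from_quat(s['tcp_rot']);f=lambda x,y:(170+(x-550)*.7,150+y*.39)
for q,z in(((677,275),.014),((675,75),-.004),((673,437),-.004)): print(R0.inv().apply(onz(P,f(*q),p[2]+z)-p).round(4))
go([(.466,-.04,.17)],None)
E
```

```text
[[ 0.4383 -0.0794  0.018 ]
 [ 0.4396 -0.0307  0.018 ]
 [ 0.5446 -0.0304  0.018 ]
 [ 0.5448 -0.0792  0.018 ]] [ 0.49181868 -0.05491845  0.018     ]
0.10571478831740401 0.048808920353820916 -179.86024455368045 89.42214383035866
[ 0.0034  0.0014 -0.014 ]
[0.0364 0.0007 0.0039]
[-0.0482  0.      0.0041]
slide [ 0.549  5.987 -0.042] turn [0. 0. 0.]
```

```bash
python3 - <<'E'
from h import *
go([(.50,-.2,.2),(.53,-.055,.2)],90)
E
```

```text
slide [-0.427  2.864 -0.639] turn [-0.004  0.027 -1.068]
slide [-0.755  5.808 -0.639] turn [-0.004  0.027 -1.068]
```

Emit:
jog_arm --commands '[{"hand":230,"slide":[-0.2,0.8,-0.4],"turn":[0,0,-0.5]},{"hand":230,"slide":[-0.3,1.6,-0.64],"turn":[0,0,-1.07]},{"hand":230,"slide":[-0.4,2.5,-0.64],"turn":[0,0,-1.07]},{"hand":230,"slide":[-0.5,3.4,-0.64],"turn":[0,0,-1.07]},{"hand":230,"slide":[-0.6,4.3,-0.64],"turn":[0,0,-1.07]},{"hand":230,"slide":[-0.7,5.2,-0.64],"turn":[0,0,-1.07]},{"hand":230,"slide":[-0.75,5.8,-0.64],"turn":[0,0,-1.07]},{"hand":230,"slide":[-0.75,5.8,-0.64],"turn":[0,0,-1.07]}]'

```text
time: 5.4
ee_pos: [0.5285, -0.0473, 0.1962]
tcp_rot: [-0.006, 1.0, 0.001, -0.003]
contact_force: [0.4, 1.0, -1.2]
gripper_width: 0.0373
finger_force: 31.6
```

Emit:
jog_arm --commands '[{"hand":230,"slide":[0,0,0],"turn":[0,0,0]},{"hand":230,"slide":[0,0,0],"turn":[0,0,0]}]'

```text
time: 5.6
ee_pos: [0.5278, -0.0568, 0.1978]
tcp_rot: [0.001, 1.0, -0.001, -0.001]
contact_force: [0.5, -1.6, -1.0]
gripper_width: 0.0373
finger_force: 31.6
```

```bash
python3 - <<'E'
from h import *
import pickle
s=read_state();print(s['ee_pos'],s['tcp_rot'])
P=viewer.camera_params('wrist');im=viewer.camera('wrist');np.save('w4',im);pickle.dump(P,open('w4.pkl','wb'));save('w4',im)
P1=pickle.load(open('w1.pkl','rb'))
h=cv2.cvtColor(im,cv2.COLOR_RGB2HSV);m=cv2.inRange(h,(4,125,60),(18,255,255))
cs,_=cv2.findContours(m,0,1);print([(cv2.contourArea(c),cv2.boundingRect(c)) for c in cs if cv2.contourArea(c)>150])
print(proj(P,[(.4388,-.08,.018),(.4388,-.03,.018),(.5448,-.03,.018),(.5448,-.08,.018)]))
E
```

```text
[ 0.52776677 -0.05675881  0.19784339] [ 1.06528625e-03  9.99998148e-01 -6.31486700e-04 -1.47330633e-03]
[(5827.5, (222, 77, 73, 108)), (5395.0, (0, 23, 146, 261))]
[[233.08778831  79.25808042]
 [283.85680526  79.17550163]
 [281.47986573 182.48182649]
 [235.53278712 182.53356012]]
```

View pics/w4.png

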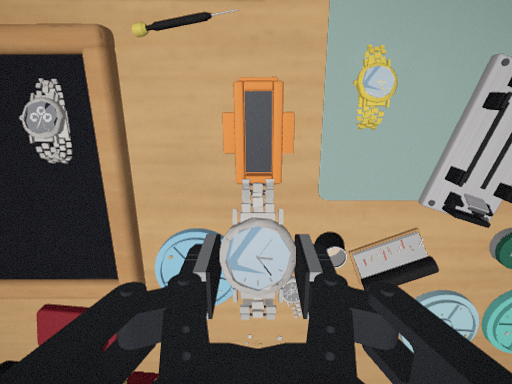

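The carrier's top face is at columns 234–284 and rows 79–182, right where (0.492,-0.055) projects, so its position and 18 mm height are confirmed. The held watch has its dial at (258,254) and band ends at rows 180 and 318.

```bash
python3 - <<'E'
from h import *
import pickle
P=pickle.load(open('w4.pkl','rb'));im=np.load('w4.npy');s=read_state();p=s['ee_pos']
for q,z in(((258,254),.014),((258,254),.011),((258,180),-.004),((258,180),-.012),((258,318),-.004)): print((onz(P,q,p[2]+z)-p).round(4))
h=cv2.cvtColor(im,cv2.COLOR_RGB2HSV);m=cv2.inRange(h,(4,125,60),(18,255,255))
# ledge and wall edges
for r in(95,110,130,165):
    x=np.where(m[r,200:320])[0]+200;print(r,x.min(),x.max(),[onz(P,(v,r),.018 if r in(95,110,165) else .005)[1].round(4) for v in(x.min()-.5,x.max()+.5)])
go([(.492,-.055,.1),(.492,-.055,.025)],90)
E
```

```text
[-0.0055  0.0015  0.014 ]
[-0.0038  0.0015  0.011 ]
[-0.0363  0.0015 -0.004 ]
[-0.034   0.0015 -0.012 ]
[ 0.0458  0.0015 -0.004 ]
95 233 283 [np.float64(-0.081), np.float64(-0.03)]
110 234 282 [np.float64(-0.0803), np.float64(-0.0307)]
130 223 294 [np.float64(-0.0936), np.float64(-0.0163)]
165 235 281 [np.float64(-0.0807), np.float64(-0.0304)]
slide [0.717 0.044 1.966] turn [-0.012 -0.024 -0.038]
slide [0.714 0.046 3.466] turn [-0.012 -0.024 -0.038]
```

Emit:
jog_arm --commands '[{"hand":230,"slide":[0.35,0.01,0.6],"turn":[0,0,0]},{"hand":230,"slide":[0.69,0.01,1.3],"turn":[0,0,0]},{"hand":230,"slide":[0.69,0.01,2.1],"turn":[0,0,0]},{"hand":230,"slide":[0.69,0.01,2.7],"turn":[0,0,0]},{"hand":230,"slide":[0.69,0.01,2.9],"turn":[0,0,0]},{"hand":230,"slide":[0.69,0.01,2.9],"turn":[0,0,0]},{"hand":230,"slide":[0.69,0.01,2.9],"turn":[0,0,0]}]'

```text
time: 6.35
ee_pos: [0.496, -0.0559, 0.0553]
tcp_rot: [0.001, 1.0, -0.0, 0.001]
contact_force: [1.0, 0.5, -0.5]
gripper_width: 0.0373
finger_force: 31.6
```

```bash
python3 - <<'E'
from h import *
print(read_state()['ee_pos'])
im=viewer.camera('top')[160:240,190:270];sd=viewer.camera('side')[180:270,200:310]
save('t5',np.hstack([cv2.resize(im,(390,440),interpolation=2),cv2.resize(sd,(410,440),interpolation=2)]))
go([(.4935,-.0567,.03),(.4935,-.0567,.022)],90)
E
```

```text
[ 0.49603153 -0.05587178  0.05534129]
slide [ 0.066 -0.029  0.518] turn [ 0.002  0.043 -0.008]
slide [ 0.066 -0.029  0.678] turn [ 0.002  0.043 -0.008]
```

View pics/t5.png

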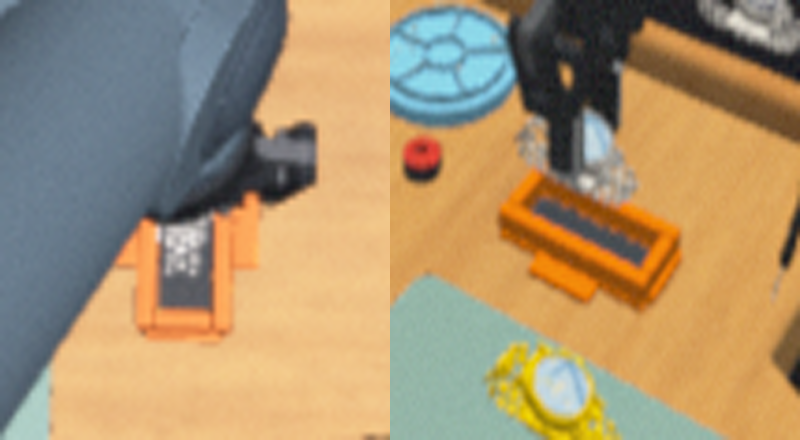

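The top crop shows the near band end at crop row ~277, over the pocket whose near end is at ~310. It is well centred laterally. The side crop shows the watch level above the carrier.

```bash
python3 - <<'E'
from h import *
P=viewer.camera_params('top')
for r in(273,279):
  for z in(.040,.050): print(r,z,onz(P,(190+185/4.875,160+r/5.5),z).round(4))
print('pocket end',onz(P,(190+187/4.875,160+309/5.5),.018).round(4))
E
```

```text
273 0.04 [ 0.4604 -0.0584  0.04  ]
273 0.05 [ 0.4588 -0.0588  0.05  ]
279 0.04 [ 0.4577 -0.0585  0.04  ]
279 0.05 [ 0.4561 -0.0589  0.05  ]
pocket end [ 0.4471 -0.0591  0.018 ]
```

Emit:
jog_arm --commands '[{"hand":230,"slide":[0.1,-0.01,0.1],"turn":[0,0.04,0]},{"hand":230,"slide":[0.1,-0.01,0.25],"turn":[0,0.04,0]},{"hand":230,"slide":[0.1,-0.01,0.4],"turn":[0,0.04,0]},{"hand":230,"slide":[0.1,-0.01,0.52],"turn":[0,0.04,0]},{"hand":230,"slide":[0.1,-0.01,0.6],"turn":[0,0.04,0]},{"hand":230,"slide":[0.1,-0.01,0.65],"turn":[0,0.04,0]},{"hand":230,"slide":[0.1,-0.01,0.65],"turn":[0,0.04,0]},{"hand":230,"slide":[0.1,-0.01,0.65],"turn":[0,0.04,0]}]'

```text
time: 7.25
ee_pos: [0.49, -0.0554, 0.0217]
tcp_rot: [0.0, 1.0, -0.0, -0.002]
contact_force: [-0.5, 0.8, -1.3]
gripper_width: 0.0373
finger_force: 31.6
```

Emit:
jog_arm --commands '[{"hand":150,"slide":[0,0,0],"turn":[0,0,0]},{"hand":120,"slide":[0,0,0],"turn":[0,0,0]},{"hand":90,"slide":[0,0,0],"turn":[0,0,0]},{"hand":60,"slide":[0,0,0],"turn":[0,0,0]},{"hand":60,"slide":[0,0,-0.5],"turn":[0,0,0]},{"hand":60,"slide":[0,0,-1.2],"turn":[0,0,0]},{"hand":60,"slide":[0,0,-1.7],"turn":[0,0,0]},{"hand":60,"slide":[0,0,-1.7],"turn":[0,0,0]}]'

```text
time: 8.05
ee_pos: [0.4934, -0.0556, 0.11]
tcp_rot: [0.0, 1.0, 0.001, 0.002]
contact_force: [-0.4, 0.5, -0.2]
gripper_width: 0.0655
finger_force: 0.0
```

Emit:
jog_arm --commands '[{"hand":60,"slide":[-0.7,0,-1.8],"turn":[0,0,0]},{"hand":60,"slide":[-0.7,0,-1.8],"turn":[0,0,0]},{"hand":60,"slide":[-0.7,0,-1.8],"turn":[0,0,0]},{"hand":60,"slide":[-0.7,0,-1.8],"turn":[0,0,0]}]'

```text
time: 8.45
ee_pos: [0.5261, -0.055, 0.1969]
tcp_rot: [-0.0, 1.0, 0.0, -0.001]
contact_force: [-0.4, -0.1, -0.2]
gripper_width: 0.0655
finger_force: 0.0
```

```bash
python3 - <<'E'
from h import *
import pickle
s=read_state();print(s['ee_pos'],s['tcp_rot'])
P=viewer.camera_params('wrist');im=viewer.camera('wrist');np.save('w6',im);pickle.dump(P,open('w6.pkl','wb'))
c=proj(P,[(.492,-.055,.018)])[0];print(c)
x0,y0=int(c[0])-75,max(0,int(c[1])-75)
d=np.array([proj(P,[(.490,.19,.02)])[0]]);print(x0,y0,d)
a=cv2.resize(im[y0:y0+150,x0:x0+150],(450,450),interpolation=2)
b=cv2.resize(im[:300,312:],(300,450),interpolation=2);save('w6',np.hstack([a,b]))
E
```

```text
[ 0.52610784 -0.05498449  0.19691957] [-2.58664964e-04  9.99999411e-01  2.54269185e-04 -1.02248629e-03]
[256.54022367 135.27571602]
181 60 [[494.88807403 133.84508999]]
```

View pics/w6.png

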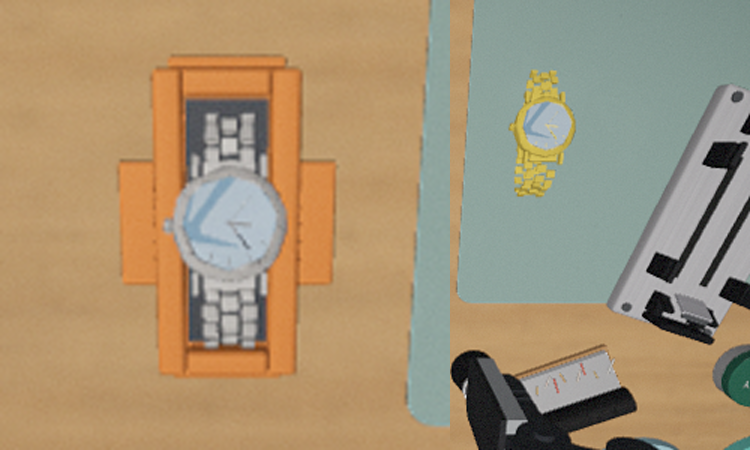

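The carrier crop shows the blue watch lying dial up in the pocket, band inside and roughly centred, with ledges at rows 160–284. The dock is partly visible at the right. I've used all my picture views, so from here on I work from numbers. Next I'll get the dock in frame before gripping.

```bash
python3 - <<'E'
from h import *
import pickle
P=pickle.load(open('w6.pkl','rb'))
C=np.array([onz(P,(181+x/3,60+y/3),.018) for x,y in((152,68),(301,68),(296,376),(160,376))]);print(C.mean(0),C.round(4).tolist())
L=np.array([onz(P,(181+x/3,60+y/3),.005) for x,y in((119,160),(335,160),(332,284),(122,284))]);print(L.mean(0),L.round(4).tolist())
go([(.55,.163,.22)],57)
E
```

```text
[ 0.49332177 -0.05476779  0.018     ] [[0.4405, -0.0795, 0.018], [0.4404, -0.0306, 0.018], [0.5461, -0.0298, 0.018], [0.5462, -0.0791, 0.018]]
[ 0.49284636 -0.05488215  0.005     ] [[0.4708, -0.0929, 0.005], [0.4707, -0.0169, 0.005], [0.5149, -0.0164, 0.005], [0.515, -0.0933, 0.005]]
slide [-0.509  4.358 -0.491] turn [-0.014 -0.062  6.602]
```

Emit:
jog_arm --commands '[{"hand":60,"slide":[-0.5,4.35,-0.5],"turn":[0,0,6.6]},{"hand":60,"slide":[-0.5,4.35,-0.5],"turn":[0,0,6.6]},{"hand":60,"slide":[-0.5,4.35,-0.5],"turn":[0,0,6.6]},{"hand":60,"slide":[-0.5,4.35,-0.5],"turn":[0,0,6.6]},{"hand":60,"slide":[-0.5,4.35,-0.5],"turn":[0,0,6.6]},{"hand":60,"slide":[-0.5,4.35,-0.5],"turn":[0,0,6.6]},{"hand":60,"slide":[-0.5,4.35,-0.5],"turn":[0,0,6.6]},{"hand":60,"slide":[-0.5,4.35,-0.5],"turn":[0,0,6.6]}]'

```text
time: 9.3
ee_pos: [0.5493, 0.1596, 0.22]
tcp_rot: [0.286, 0.958, -0.002, -0.003]
contact_force: [0.1, 0.2, -0.3]
gripper_width: 0.0653
finger_force: 0.0
```

```bash
cat > dock.py <<'E'
from h import *
import pickle,sys
s=read_state();print(s['ee_pos'])
P=viewer.camera_params('wrist');im=viewer.camera('wrist');n=sys.argv[1];np.save(n,im);pickle.dump(P,open(n+'.pkl','wb'))
h=cv2.cvtColor(im,cv2.COLOR_RGB2HSV);m=cv2.inRange(h,(0,0,135),(179,38,255));c0=proj(P,[(.508,.19,.014)])[0];print('guess',c0)
m=cv2.morphologyEx(m,cv2.MORPH_CLOSE,np.ones((9,9)));m=cv2.morphologyEx(m,cv2.MORPH_OPEN,np.ones((5,5)))
cs,_=cv2.findContours(m,0,1);cs=[c for c in cs if cv2.contourArea(c)>2000];print([(cv2.contourArea(c),cv2.boundingRect(c)) for c in cs])
c=min(cs,key=lambda c:np.linalg.norm(cv2.convexHull(c).mean((0,1))-c0))
W=np.array([onz(P,q,.014)[:2]*1000 for q in cv2.convexHull(c)[:,0].astype(float)],np.float32);r=cv2.minAreaRect(W);print('rect mm',r)
E
python3 dock.py d1
```

```text
[0.54932869 0.15959601 0.21996722]
guess [260.48047462 116.97518814]
[(2905.5, (459, 0, 53, 131)), (62201.5, (8, 0, 442, 231))]
rect mm ((500.75079345703125, 157.59523010253906), (454.2929382324219, 250.2913360595703), 56.77939224243164)
```

```bash
python3 - <<'E'
from h import *
import pickle
P=pickle.load(open('d1.pkl','rb'));im=np.load('d1.npy');h=cv2.cvtColor(im,cv2.COLOR_RGB2HSV)
for y in range(20,230,14): print(y,' '.join('%3d/%2d/%3d'%tuple(h[y,x]) for x in range(190,332,14)))
E
```

```text
20  80/35/153  81/35/155  79/36/156  81/30/163  81/31/157  83/34/157  80/35/154  81/32/158  81/31/156  77/29/158  79/34/158
34  81/33/153  80/34/157  80/34/157  81/36/133 150/ 7/ 38  83/51/ 20 160/ 4/186  80/32/159  81/31/157  80/32/160  81/30/161
48  81/35/155  81/34/157 135/ 3/184 160/12/ 65  99/21/ 84 150/ 3/184 165/ 3/182  83/ 7/137  80/34/157  79/31/155  79/30/160
62  80/32/157  81/34/157 140/ 4/183 156/71/ 18 140/ 5/146 130/ 4/182 170/ 4/185 120/ 3/ 90  81/30/160  80/37/159  80/31/162
76  80/35/159  78/35/160 135/ 4/134 150/ 4/180 135/ 3/190 135/ 3/181 165/ 3/181 150/ 1/183  80/31/162  79/33/164  80/33/162
90  80/36/157  80/36/158  75/ 7/156 140/ 8/102  75/15/ 35 150/ 1/180 165/ 3/181 140/ 4/186  80/31/162  79/30/159  82/35/159
104  78/36/162  82/36/158  79/34/159 120/ 1/178 150/ 3/176 165/ 3/184   0/ 9/ 28 135/ 3/181  82/34/164  81/30/162  79/35/159
118  80/33/161  80/35/160  80/34/163 135/ 3/179 140/ 4/181 140/ 4/184  90/11/ 24 150/ 1/178 165/ 3/171  79/35/162  81/36/164
132  79/33/160  81/33/160  80/37/159 150/ 3/181 165/ 3/182 160/ 7/117 120/ 1/176 150/ 3/179 150/ 1/177  83/32/158  80/34/158
146  81/32/161  79/33/160  81/34/159  79/33/161 150/ 1/184 165/16/ 31 150/ 3/177   0/ 1/179 125/48/ 32  16/111/174  16/117/174
160  80/33/161  80/35/160  81/32/158  79/30/161  60/43/ 30 150/ 1/180 165/ 3/182 135/ 3/180 130/ 4/178  17/114/179  17/115/184
174  81/34/159  81/32/159  83/32/161  84/32/160 140/ 4/178 165/ 5/ 99 132/ 9/146  98/11/ 97 165/ 3/174  17/111/183  17/111/182
188  83/36/158  80/33/160  79/33/161  81/30/160  84/32/169 114/ 7/173 110/23/ 34  17/112/186  17/110/187  17/114/185  17/115/179
202  80/34/159  83/32/157  81/34/159  16/117/179  17/114/179  17/110/187  16/113/185  17/105/189  17/109/185  17/120/178  16/113/182
216  81/30/159  17/108/174  16/111/181  18/114/184  17/108/185  15/134/129  15/117/179  17/113/183  17/113/183  17/109/185  17/111/186
```

```bash
cat > dock2.py <<'E'
from h import *
import pickle,sys
n=sys.argv[1];P=pickle.load(open(n+'.pkl','rb'));im=np.load(n+'.npy');h=cv2.cvtColor(cv2.GaussianBlur(im,(3,3),0),cv2.COLOR_RGB2HSV)
m=cv2.inRange(h,(0,0,140),(179,17,255));m=cv2.morphologyEx(m,cv2.MORPH_OPEN,np.ones((3,3)))
g=proj(P,[(.508,.19,.014)])[0]
k=np.zeros_like(m);cv2.circle(k,(int(g[0]),int(g[1])),130,255,-1);m&=k
m=cv2.morphologyEx(m,cv2.MORPH_CLOSE,np.ones((11,11)))
cs,_=cv2.findContours(m,0,1);c=max(cs,key=cv2.contourArea);print(cv2.contourArea(c),cv2.boundingRect(c))
hl=cv2.convexHull(c)[:,0].astype(float);W=np.array([onz(P,q,.014)[:2]*1000 for q in hl],np.float32);r=cv2.minAreaRect(W);print('rect mm',r)
ap=cv2.approxPolyDP(W.reshape(-1,1,2),6,True)[:,0];print(ap.round(1).tolist())
# edge lines from plate contour points close to rect's sides
pts=np.array([onz(P,q,.014)[:2]*1000 for q in c[:,0].astype(float)])
ct=np.array(r[0]);a=np.radians(r[2]) if r[1][0]>r[1][1] else np.radians(r[2]+90)
for it in range(3):
    u=np.array([np.cos(a),np.sin(a)]);v=np.array([-u[1],u[0]]);x=(pts-ct)@u;y=(pts-ct)@v
    sl=[];off=[]
    for sg in(1,-1):
        k=(abs(y-sg*42)<3)&(abs(x)<75);q=np.polyfit(x[k],y[k],1);sl.append(q[0]);off.append(q[1])
    ex=[np.median(x[(abs(x-sg*84)<4)&(abs(y)<38)]) for sg in(1,-1)]
    a+=np.arctan(np.mean(sl));ct=ct+v*np.mean(off)+u*np.mean(ex)
print('dock',ct,np.degrees(a),'width',off[0]-off[1],'len',ex[0]-ex[1],sl)
E
python3 dock2.py d1
```

```text
9752.5 (206, 22, 108, 169)
rect mm ((506.113525390625, 195.05638122558594), (83.32669830322266, 165.60267639160156), 71.97815704345703)
[[440.6000061035156, 258.5], [590.7000122070312, 208.89999389648438], [570.9000244140625, 131.60000610351562], [416.29998779296875, 182.39999389648438]]
dock [505.80391579 195.08833768] 161.83950136374503 width 81.90591718786561 len 163.89917290225804 [np.float64(0.0034211139006154814), np.float64(-0.0034211349133915787)]
```

```bash
python3 - <<'E'
from h import *
go([(.56,.176,.2)],71.8)
E
```

```text
slide [0.007 0.393 0.406] turn [-0.042 -0.053 -3.006]
```

Emit:
jog_arm --commands '[{"hand":60,"slide":[0,0.4,0.4],"turn":[-0.04,-0.05,-3]},{"hand":60,"slide":[0,0.4,0.4],"turn":[-0.04,-0.05,-3]},{"hand":60,"slide":[0,0.4,0.4],"turn":[-0.04,-0.05,-3]},{"hand":60,"slide":[0,0.4,0.4],"turn":[-0.04,-0.05,-3]},{"hand":60,"slide":[0,0.4,0.4],"turn":[-0.04,-0.05,-3]}]'

```text
time: 9.85
ee_pos: [0.5616, 0.1776, 0.2018]
tcp_rot: [0.158, 0.987, 0.001, 0.001]
contact_force: [-0.1, -1.1, -0.1]
gripper_width: 0.0655
finger_force: 0.0
```

```bash
python3 dock.py d2 | head -2; python3 dock2.py d2
python3 - <<'E'
from h import *
import pickle
P=viewer.camera_params('top');pickle.dump(P,open('top.pkl','wb'))
# slots/black guides as symmetric marks in d2: centroid of dark blobs on plate
P=pickle.load(open('d2.pkl','rb'));im=np.load('d2.npy');g=cv2.cvtColor(im,cv2.COLOR_RGB2GRAY)
c=np.array([.5058,.195]);a=np.radians(-18.2);u=np.array([np.cos(a),np.sin(a)]);v=np.array([-u[1],u[0]])
m=(g<75).astype(np.uint8);n,l,s,ce=cv2.connectedComponentsWithStats(m)
for i in range(1,n):
    if s[i,4]>30:
        w=onz(P,ce[i],.014)[:2]-c
        if abs(w@u)<.1 and abs(w@v)<.06: print(s[i],'u,v mm',(w@u*1000).round(1),(w@v*1000).round(1))
E
python3 dock2.py top
```

```text
[0.56159496 0.17755253 0.20184233]
guess [251.63605831 113.59269594]
11351.5 (212, 22, 87, 165)
rect mm ((506.2438049316406, 194.89724731445312), (83.29248046875, 164.52389526367188), 71.94679260253906)
[[440.6000061035156, 258.3999938964844], [595.9000244140625, 208.1999969482422], [569.5999755859375, 132.10000610351562], [417.6000061035156, 180.1999969482422]]
dock [506.21729473 194.8896708 ] 161.84542395294073 width 81.82996902430104 len 164.29952506616857 [np.float64(0.0050250204961236), np.float64(-0.0050250415377837395)]
[232  20  47  30 764] u,v mm -74.7 -0.4
[283  59  12  19 195] u,v mm -40.3 32.6
[217  60  12  19 211] u,v mm -39.9 -32.8
[265  65   6  89 445] u,v mm -1.0 11.9
[241  66   7  88 419] u,v mm -2.1 -12.0
[221 143  11  19 183] u,v mm 44.3 -32.0
[281 143  11  19 184] u,v mm 44.1 32.8
[237 167  39  25 610] u,v mm 78.4 0.4
1843.5 (104, 161, 53, 67)
rect mm ((503.6209716796875, 193.197998046875), (85.70886993408203, 165.0959014892578), 72.06334686279297)
[[586.7999877929688, 208.10000610351562], [569.7999877929688, 131.89999389648438], [415.0, 179.10000610351562], [439.0, 256.79998779296875]]
dock [503.39420044 192.9807363 ] 161.72595433468868 width 82.84343156696303 len 162.6512232054382 [np.float64(0.006562149010912892), np.float64(-0.0065633050290595804)]
```

```bash
python3 - <<'E'
from h import *
go([(.52,.05,.17),(.4925,-.0549,.10)],90.3)
E
```

```text
slide [-0.007 -2.692  0.631] turn [ 0.022  0.025 -3.696]
slide [-0.137 -4.86   2.027] turn [ 0.022  0.025 -3.696]
```

Emit:
jog_arm --commands '[{"hand":80,"slide":[0,-2.7,0.5],"turn":[0,0,-3.7]},{"hand":80,"slide":[0,-2.7,0.5],"turn":[0,0,-3.7]},{"hand":80,"slide":[0,-2.7,0.6],"turn":[0,0,-3.7]},{"hand":80,"slide":[-0.14,-4.86,2.0],"turn":[0,0,-3.7]},{"hand":80,"slide":[-0.14,-4.86,2.0],"turn":[0,0,-3.7]},{"hand":80,"slide":[-0.14,-4.86,2.0],"turn":[0,0,-3.7]},{"hand":80,"slide":[-0.14,-4.86,2.0],"turn":[0,0,-3.7]},{"hand":80,"slide":[-0.14,-4.86,2.0],"turn":[0,0,-3.7]}]'

```text
time: 10.7
ee_pos: [0.4931, -0.0548, 0.1012]
tcp_rot: [-0.003, 1.0, 0.001, 0.001]
contact_force: [-0.5, 0.5, -0.3]
gripper_width: 0.0585
finger_force: 0.0
```

Emit:
jog_arm --commands '[{"hand":80,"slide":[0,0,0],"turn":[0,0,0]},{"hand":80,"slide":[0,0,0],"turn":[0,0,0]}]'

```text
time: 10.9
ee_pos: [0.4946, -0.0524, 0.1019]
tcp_rot: [-0.006, 1.0, 0.001, 0.002]
contact_force: [-0.3, -0.0, -0.4]
gripper_width: 0.0584
finger_force: 0.0
```

```bash
python3 - <<'E'
from h import *
print(read_state()['ee_pos'])
go([(.4925,-.0549,.02),(.4925,-.0549,.008)],90.3)
E
```

```text
[ 0.49457363 -0.05243918  0.10186907]
slide [ 0.049 -0.052  1.637] turn [0.022 0.046 0.071]
slide [ 0.05  -0.052  1.877] turn [0.022 0.046 0.071]
```

Emit:
jog_arm --commands '[{"hand":80,"slide":[0.05,-0.05,0.4],"turn":[0,0.04,0.07]},{"hand":80,"slide":[0.05,-0.05,0.9],"turn":[0,0.04,0.07]},{"hand":80,"slide":[0.05,-0.05,1.2],"turn":[0,0.04,0.07]},{"hand":80,"slide":[0.05,-0.05,1.3],"turn":[0,0.04,0.07]},{"hand":80,"slide":[0.05,-0.05,1.3],"turn":[0,0.04,0.07]},{"hand":80,"slide":[0.05,-0.05,1.3],"turn":[0,0.04,0.07]}]'

```text
time: 11.5
ee_pos: [0.4918, -0.0561, 0.0368]
tcp_rot: [-0.002, 1.0, 0.001, 0.0]
contact_force: [0.6, 0.4, -0.2]
gripper_width: 0.0581
finger_force: 0.0
```

```bash
python3 - <<'E'
from h import *
print(read_state()['ee_pos'],read_state()['contact_force'])
go([(.4925,-.0549,.01),(.4925,-.0549,.006)],90.3)
E
```

```text
[ 0.49181517 -0.0561398   0.03681262] [ 0.55499605  0.37933853 -0.16043383]
slide [-0.014  0.024  0.536] turn [ 0.016  0.001 -0.02 ]
slide [-0.014  0.024  0.616] turn [ 0.016  0.001 -0.02 ]
```

Emit:
jog_arm --commands '[{"hand":80,"slide":[-0.01,0.02,0.15],"turn":[0,0,0]},{"hand":80,"slide":[-0.01,0.02,0.3],"turn":[0,0,0]},{"hand":80,"slide":[-0.01,0.02,0.42],"turn":[0,0,0]},{"hand":80,"slide":[-0.01,0.02,0.5],"turn":[0,0,0]},{"hand":80,"slide":[-0.01,0.02,0.54],"turn":[0,0,0]},{"hand":80,"slide":[-0.01,0.02,0.54],"turn":[0,0,0]}]'

```text
time: 12.1
ee_pos: [0.4908, -0.0557, 0.0086]
tcp_rot: [-0.001, 1.0, 0.001, -0.001]
contact_force: [-0.6, 0.5, -0.6]
gripper_width: 0.0585
finger_force: 0.0
```

Emit:
jog_arm --commands '[{"hand":80,"slide":[0,0,0.04],"turn":[0,0,0]},{"hand":80,"slide":[0,0,0.06],"turn":[0,0,0]},{"hand":80,"slide":[0,0,0.06],"turn":[0,0,0]}]'

```text
time: 12.4
ee_pos: [0.4912, -0.0555, 0.006]
tcp_rot: [-0.001, 1.0, 0.001, -0.001]
contact_force: [-0.7, 0.7, 0.2]
gripper_width: 0.0587
finger_force: 0.0
```

Emit:
jog_arm --commands '[{"hand":80,"slide":[0,0,0.03],"turn":[0,0,0]},{"hand":80,"slide":[0,0,0.05],"turn":[0,0,0]},{"hand":80,"slide":[0,0,0.05],"turn":[0,0,0]}]'

```text
time: 12.7
ee_pos: [0.4911, -0.0555, 0.0034]
tcp_rot: [-0.001, 1.0, 0.001, -0.001]
contact_force: [0.4, 0.6, -0.3]
gripper_width: 0.0585
finger_force: 0.0
```

Emit:
jog_arm --commands '[{"hand":100,"slide":[0,0,0],"turn":[0,0,0]},{"hand":120,"slide":[0,0,0],"turn":[0,0,0]},{"hand":150,"slide":[0,0,0],"turn":[0,0,0]},{"hand":180,"slide":[0,0,0],"turn":[0,0,0]}]' --squeeze 60

```text
time: 13.1
ee_pos: [0.4913, -0.0557, 0.0039]
tcp_rot: [-0.001, 1.0, 0.001, -0.001]
contact_force: [-2.2, 0.7, 5.3]
gripper_width: 0.0482
finger_force: 62.5
```

Emit:
jog_arm --commands '[{"hand":180,"slide":[0,0,-0.1],"turn":[0,0,0]},{"hand":180,"slide":[0,0,-0.4],"turn":[0,0,0]},{"hand":180,"slide":[0,0,-0.9],"turn":[0,0,0]},{"hand":180,"slide":[0,0,-1.5],"turn":[0,0,0]},{"hand":180,"slide":[0,0,-2.1],"turn":[0,0,0]},{"hand":180,"slide":[0,0,-2.5],"turn":[0,0,0]},{"hand":180,"slide":[0,0,-2.6],"turn":[0,0,0]},{"hand":180,"slide":[0,0,-2.6],"turn":[0,0,0]}]'

```text
time: 13.9
ee_pos: [0.4916, -0.0554, 0.1342]
tcp_rot: [-0.001, 1.0, 0.001, 0.0]
contact_force: [-0.2, 0.7, -2.4]
gripper_width: 0.048
finger_force: 63.1
```

```bash
python3 - <<'E'
from h import *
go([(.5047,.1954,.135)],71.85)
E
```

```text
slide [-2.750e-01  5.015e+00 -5.000e-03] turn [ 0.027 -0.004  3.661]
```

Emit:
jog_arm --commands '[{"hand":180,"slide":[-0.02,0.3,0],"turn":[0,0,0.2]},{"hand":180,"slide":[-0.05,0.9,0],"turn":[0,0,0.6]},{"hand":180,"slide":[-0.1,1.7,0],"turn":[0,0,1.2]},{"hand":180,"slide":[-0.14,2.5,0],"turn":[0,0,1.8]},{"hand":180,"slide":[-0.18,3.3,0],"turn":[0,0,2.4]},{"hand":180,"slide":[-0.23,4.1,0],"turn":[0,0,3.0]},{"hand":180,"slide":[-0.26,4.7,0],"turn":[0,0,3.5]},{"hand":180,"slide":[-0.28,5.0,0],"turn":[0.03,0,3.66]}]'

```text
time: 14.7
ee_pos: [0.5028, 0.1985, 0.1317]
tcp_rot: [0.156, 0.988, -0.001, -0.002]
contact_force: [0.3, 0.8, -3.3]
gripper_width: 0.048
finger_force: 63.0
```

Emit:
jog_arm --commands '[{"hand":180,"slide":[0,0,0],"turn":[0,0,0]},{"hand":180,"slide":[0,0,0],"turn":[0,0,0]},{"hand":180,"slide":[0,0,0],"turn":[0,0,0]}]'

```text
time: 15.0
ee_pos: [0.5041, 0.1918, 0.133]
tcp_rot: [0.159, 0.987, -0.002, -0.002]
contact_force: [0.5, -0.5, -3.6]
gripper_width: 0.0483
finger_force: 63.0
```

```bash
python3 - <<'E'
from h import *
import pickle
s=read_state();p=s['ee_pos'];print(p);R0=R.from_quat(s['tcp_rot']);print(R0.as_matrix().round(4).tolist())
P=viewer.camera_params('wrist');im=viewer.camera('wrist');np.save('w7',im);pickle.dump(P,open('w7.pkl','wb'));save('w7',im)
# carrier in hand: orange mask
h=cv2.cvtColor(im,cv2.COLOR_RGB2HSV);m=cv2.inRange(h,(4,130,60),(18,255,255));n,l,st,ce=cv2.connectedComponentsWithStats(m)
print([st[i].tolist() for i in range(1,n) if st[i,4]>100])
# expected top face corners / offset
T=lambda v:p+R0.apply(v)
top=.0039-.018  # tool z of top face
print(proj(P,[T((-sx*.053-.0014,sy*.025,top)) for sx in(1,-1) for sy in(1,-1)]).round(1).tolist())
# visible dock guides (dark) predicted
c=np.array([.506,.195]);a=np.radians(-18.15);u=np.array([np.cos(a),np.sin(a)]);v=np.array([-u[1],u[0]])
for s1 in(1,-1):print('plate end corner',proj(P,[np.r_[c+u*.084*s1+v*.042*k,.014] for k in(1,-1)]).round(1).tolist())
go([(.5047,.1954,.06)],71.85)
E
```

```text
[0.50414805 0.19175221 0.13301752]
[[-0.9493, 0.3142, -0.0036], [0.3142, 0.9493, -0.0031], [0.0024, -0.0041, -1.0]]
[[181, 142, 153, 207, 11606]]
[[303.6, 354.8], [208.7, 354.8], [315.2, 156.6], [196.8, 156.5]]
plate end corner [[304.7, 267.6], [217.8, 267.6]]
plate end corner [[313.9, 84.0], [209.2, 84.2]]
slide [0.015 0.075 1.466] turn [-0.038 -0.024 -0.039]
```

```bash
python3 - <<'E'
from h import *
import pickle
P=pickle.load(open('w7.pkl','rb'));im=np.load('w7.npy')
Rm=np.array([[-0.9493, 0.3142, -0.0036], [0.3142, 0.9493, -0.0031], [0.0024, -0.0041, -1.0]]);p=np.array([0.50414805,0.19175221,0.13301752])
T=lambda v:p+Rm@np.array(v)
for o in(0,-.0014,-.003):
    print(o,'lip near row',proj(P,[T((.057+o,0,.0039-.008)),T((.057+o,0,.0039-.002))])[:,1].round(1),'wall near',proj(P,[T((.053+o,0,.0039-.018))])[0,1].round(1),'ledge rows',proj(P,[T((.022+o,.038,-.001)),T((-.022+o,.038,-.001))])[:,1].round(1))
print('ledge cols',proj(P,[T((.0,.0385,-.001)),T((.0,-.0385,-.001))])[:,0])
h=cv2.cvtColor(im,cv2.COLOR_RGB2HSV);m=cv2.inRange(h,(4,130,60),(18,255,255))
for x in(187,193,322,328): r=np.where(m[:,x])[0];print(x,r.min(),r.max())
g=h[...,2].astype(int)
for x in(235,256,275): print(x,[int(v) for v in g[138:175,x]])
for y in(180,330): r=np.where(m[y])[0];print(y,r.min(),r.max())
E
```

```text
0 lip near row [140.1 138.2] wall near 153.3 ledge rows [210.4 287. ]
-0.0014 lip near row [143.3 141.2] wall near 156.6 ledge rows [213.1 289.3]
-0.003 lip near row [146.8 144.6] wall near 160.3 ledge rows [216.1 291.8]
ledge cols [331.18111999 181.19373869]
187 212 245
193 212 237
322 212 237
328 212 245
235 [183, 183, 182, 187, 161, 122, 153, 190, 207, 211, 212, 210, 208, 200, 144, 113, 117, 117, 114, 142, 178, 189, 197, 208, 212, 212, 213, 212, 213, 212, 212, 211, 209, 210, 210, 209, 206]
256 [185, 184, 185, 188, 157, 121, 153, 188, 205, 212, 211, 210, 207, 200, 146, 113, 112, 117, 117, 144, 176, 190, 196, 206, 211, 211, 213, 211, 211, 211, 210, 211, 209, 209, 209, 209, 204]
275 [38, 42, 31, 42, 69, 101, 152, 191, 206, 209, 210, 209, 209, 201, 143, 114, 117, 117, 115, 145, 177, 188, 197, 205, 209, 211, 209, 211, 208, 212, 210, 208, 209, 208, 207, 209, 202]
180 201 313
330 205 305
```

Emit:
jog_arm --commands '[{"hand":180,"slide":[0.01,0.06,0.4],"turn":[-0.03,-0.02,-0.03]},{"hand":180,"slide":[0.01,0.06,0.9],"turn":[-0.03,-0.02,-0.03]},{"hand":180,"slide":[0.01,0.06,1.3],"turn":[-0.03,-0.02,-0.03]},{"hand":180,"slide":[0.01,0.06,1.45],"turn":[-0.03,-0.02,-0.03]},{"hand":180,"slide":[0.01,0.06,1.45],"turn":[-0.03,-0.02,-0.03]},{"hand":180,"slide":[0.01,0.06,1.45],"turn":[-0.03,-0.02,-0.03]},{"hand":180,"slide":[0.01,0.06,1.45],"turn":[-0.03,-0.02,-0.03]},{"hand":180,"slide":[0.01,0.06,1.45],"turn":[-0.03,-0.02,-0.03]}]'

```text
time: 15.85
ee_pos: [0.506, 0.1976, 0.0624]
tcp_rot: [0.156, 0.988, 0.001, 0.001]
contact_force: [0.7, 0.3, -3.3]
gripper_width: 0.0484
finger_force: 62.9
```

```bash
python3 - <<'E'
from h import *
print(read_state()['ee_pos'],read_state()['joint_velocities'].round(3))
go([(.5048,.1954,.06),(.5048,.1954,.045)],71.85)
E
```

```text
[0.50598785 0.19764066 0.06238839] [-0.002  0.004 -0.004  0.005  0.001 -0.     0.001]
slide [ 0.009 -0.05   0.048] turn [0.029 0.019 0.029]
slide [ 0.009 -0.051  0.348] turn [0.029 0.019 0.029]
```

Emit:
jog_arm --commands '[{"hand":180,"slide":[0.01,-0.045,0.05],"turn":[0.03,0.02,0.03]},{"hand":180,"slide":[0.01,-0.045,0.05],"turn":[0.03,0.02,0.03]},{"hand":180,"slide":[0.01,-0.045,0.05],"turn":[0.03,0.02,0.03]},{"hand":180,"slide":[0.01,-0.045,0.05],"turn":[0.03,0.02,0.03]}]'

```text
time: 16.25
ee_pos: [0.5038, 0.1954, 0.0588]
tcp_rot: [0.158, 0.987, -0.001, -0.001]
contact_force: [0.1, -0.3, -3.4]
gripper_width: 0.048
finger_force: 63.0
```

```bash
python3 - <<'E'
from h import *
print(read_state()['ee_pos'],read_state()['joint_velocities'].round(3))
go([(.5048,.1954,.06),(.5048,.1954,.04)],71.85)
E
```

```text
[0.50384966 0.19535429 0.0587735 ] [ 0.002  0.002 -0.001 -0.003 -0.     0.    -0.001]
slide [-0.018  0.007 -0.025] turn [-0.021 -0.017 -0.   ]
slide [-0.018  0.007  0.375] turn [-0.021 -0.017 -0.   ]
```

Emit:
jog_arm --commands '[{"hand":180,"slide":[-0.01,0.005,0.1],"turn":[-0.01,-0.01,0]},{"hand":180,"slide":[-0.01,0.005,0.2],"turn":[-0.01,-0.01,0]},{"hand":180,"slide":[-0.01,0.005,0.3],"turn":[-0.01,-0.01,0]},{"hand":180,"slide":[-0.01,0.005,0.36],"turn":[-0.01,-0.01,0]},{"hand":180,"slide":[-0.01,0.005,0.36],"turn":[-0.01,-0.01,0]},{"hand":180,"slide":[-0.01,0.005,0.36],"turn":[-0.01,-0.01,0]}]'

```text
time: 16.85
ee_pos: [0.5044, 0.1952, 0.0406]
tcp_rot: [0.158, 0.987, -0.001, -0.0]
contact_force: [0.0, 0.8, -2.7]
gripper_width: 0.0485
finger_force: 63.0
```

Emit:
jog_arm --commands '[{"hand":180,"slide":[0,0,0.04],"turn":[0,0,0]},{"hand":180,"slide":[0,0,0.08],"turn":[0,0,0]},{"hand":180,"slide":[0,0,0.12],"turn":[0,0,0]},{"hand":180,"slide":[0,0,0.12],"turn":[0,0,0]}]'

```text
time: 17.25
ee_pos: [0.5041, 0.1953, 0.0345]
tcp_rot: [0.158, 0.987, -0.001, -0.001]
contact_force: [0.4, -0.2, -3.7]
gripper_width: 0.0483
finger_force: 63.0
```

Emit:
jog_arm --commands '[{"hand":180,"slide":[0,0,0.03],"turn":[0,0,0]},{"hand":180,"slide":[0,0,0.06],"turn":[0,0,0]},{"hand":180,"slide":[0,0,0.09],"turn":[0,0,0]},{"hand":180,"slide":[0,0,0.09],"turn":[0,0,0]}]'

```text
time: 17.65
ee_pos: [0.5052, 0.1953, 0.0306]
tcp_rot: [0.158, 0.987, -0.0, 0.0]
contact_force: [1.3, -0.2, -2.1]
gripper_width: 0.0483
finger_force: 63.2
```

Emit:
jog_arm --commands '[{"hand":180,"slide":[0,0,0.03],"turn":[0,0,0]},{"hand":180,"slide":[0,0,0.06],"turn":[0,0,0]},{"hand":180,"slide":[0,0,0.06],"turn":[0,0,0]}]'

```text
time: 17.95
ee_pos: [0.5053, 0.1956, 0.0279]
tcp_rot: [0.158, 0.987, 0.0, 0.0]
contact_force: [0.9, -0.4, 4.1]
gripper_width: 0.0487
finger_force: 63.8
```

Contact with the clips at the expected height, and it is centred. Pressing on.

Emit:
jog_arm --commands '[{"hand":180,"slide":[0,0,0.03],"turn":[0,0,0]},{"hand":180,"slide":[0,0,0.06],"turn":[0,0,0]},{"hand":180,"slide":[0,0,0.06],"turn":[0,0,0]}]'

```text
time: 18.25
ee_pos: [0.5049, 0.1959, 0.0244]
tcp_rot: [0.158, 0.987, 0.0, 0.0]
contact_force: [0.6, 0.9, 0.1]
gripper_width: 0.0484
finger_force: 63.3
```

Emit:
jog_arm --commands '[{"hand":180,"slide":[0,0,0.03],"turn":[0,0,0]},{"hand":180,"slide":[0,0,0.06],"turn":[0,0,0]},{"hand":180,"slide":[0,0,0.06],"turn":[0,0,0]}]'

```text
time: 18.55
ee_pos: [0.5045, 0.1955, 0.021]
tcp_rot: [0.158, 0.987, -0.0, -0.0]
contact_force: [1.4, 1.4, -1.4]
gripper_width: 0.0484
finger_force: 63.3
```

Emit:
jog_arm --commands '[{"hand":180,"slide":[0,0,0.02],"turn":[0,0,0]},{"hand":180,"slide":[0,0,0.04],"turn":[0,0,0]},{"hand":180,"slide":[0,0,0.04],"turn":[0,0,0]}]'

```text
time: 18.85
ee_pos: [0.5039, 0.1948, 0.0187]
tcp_rot: [0.158, 0.987, -0.001, -0.001]
contact_force: [1.8, 0.1, -3.0]
gripper_width: 0.0484
finger_force: 65.0
```

```bash
cat > chk.py <<'E'
from h import *
s=read_state();p=s['ee_pos'];Rm=R.from_quat(s['tcp_rot']).as_matrix()
P=viewer.camera_params('wrist');im=viewer.camera('wrist');np.save('w8',im)
T=lambda v:p+Rm@np.array(v)
h=cv2.cvtColor(im,cv2.COLOR_RGB2HSV);m=cv2.inRange(h,(4,130,60),(18,255,255))
print(p)
for x in(187,193,322,328): r=np.where(m[:,x])[0];print(x,(r.min(),r.max()) if len(r) else None)
for y in(180,330): r=np.where(m[y])[0];print(y,r.min(),r.max())
x=256;print([int(v) for v in h[125:175,x,2]])
n,l,st,ce=cv2.connectedComponentsWithStats(m);print([st[i].tolist() for i in range(1,n) if st[i,4]>100])
E
python3 chk.py
```

```text
[0.50394373 0.19483349 0.01868349]
187 (np.int64(211), np.int64(245))
193 (np.int64(212), np.int64(237))
322 (np.int64(212), np.int64(238))
328 (np.int64(212), np.int64(245))
180 200 314
330 209 305
[123, 65, 89, 95, 95, 96, 93, 89, 93, 88, 106, 163, 173, 177, 149, 141, 141, 144, 144, 144, 143, 146, 140, 138, 135, 140, 144, 148, 126, 122, 127, 123, 154, 186, 202, 208, 214, 221, 220, 220, 220, 221, 219, 219, 220, 218, 217, 219, 217, 212]
[[181, 143, 153, 206, 11117]]
```

Emit:
jog_arm --commands '[{"hand":180,"slide":[0,0,0.01],"turn":[0,0,0]},{"hand":180,"slide":[0,0,0.02],"turn":[0,0,0]}]'

```text
time: 19.1
ee_pos: [0.5039, 0.1949, 0.0181]
tcp_rot: [0.158, 0.987, -0.001, -0.001]
contact_force: [0.9, 0.1, 1.5]
gripper_width: 0.0478
finger_force: 65.5
```

Emit:
jog_arm --commands '[{"hand":180,"slide":[0,0,0.01],"turn":[0,0,0]},{"hand":180,"slide":[0,0,0.02],"turn":[0,0,0]}]'

```text
time: 19.3
ee_pos: [0.504, 0.1949, 0.018]
tcp_rot: [0.158, 0.987, -0.0, -0.001]
contact_force: [-3.2, -1.8, 8.8]
gripper_width: 0.0487
finger_force: 66.5
```

Emit:
jog_arm --commands '[{"hand":180,"slide":[0,0,0.01],"turn":[0,0,0]},{"hand":180,"slide":[0,0,0.02],"turn":[0,0,0]}]'

```text
time: 19.5
ee_pos: [0.5039, 0.1949, 0.0179]
tcp_rot: [0.158, 0.987, -0.0, -0.002]
contact_force: [-5.4, -2.8, 16.2]
gripper_width: 0.0485
finger_force: 67.2
```

```bash
python3 - <<'E'
from h import *
import pickle
s=read_state();print(s['ee_pos'],s['contact_force'],s['ft_torque'])
# grey profile along dock axis at both ends now vs d2 reference is at other view; use side camera crop change
sd=viewer.camera('side');np.save('s8',sd)
P=viewer.camera_params('side')
# carrier end lips/top corners seen from side camera: orange mask
h=cv2.cvtColor(sd,cv2.COLOR_RGB2HSV);m=cv2.inRange(h,(4,130,60),(18,255,255))
n,l,st,ce=cv2.connectedComponentsWithStats(m);print([st[i].tolist()+ce[i].round(1).tolist() for i in range(1,n) if st[i,4]>30 and ce[i][1]>230])
c=np.array([.506,.195]);a=np.radians(-18.15);u=np.array([np.cos(a),np.sin(a)]);v=np.array([-u[1],u[0]])
for z in(.032,.036):print(z,proj(P,[np.r_[c+u*.053*i+v*.025*j,z] for i in(1,-1) for j in(1,-1)]).round(1).tolist())
E
```

```text
[0.50393854 0.19493643 0.01794756] [-5.38890001 -2.77013395 16.17215503] [-0.32018148  1.08689512  0.10749637]
[[0, 186, 147, 198, 8743, 82.3, 263.5], [0, 232, 8, 28, 75, 4.0, 244.1], [172, 268, 11, 9, 49, 177.0, 271.6], [16, 273, 4, 18, 45, 17.5, 281.7], [154, 282, 51, 37, 613, 182.9, 301.6]]
0.032 [[149.7, 278.3], [173.1, 266.1], [179.2, 313.7], [203.7, 298.7]]
0.036 [[149.4, 276.8], [172.9, 264.6], [179.0, 312.2], [203.5, 297.2]]
```

Emit:
jog_arm --commands '[{"hand":180,"slide":[0,0,-0.03],"turn":[0,0,0]},{"hand":180,"slide":[0,0,-0.06],"turn":[0,0,0]},{"hand":180,"slide":[0,0,-0.06],"turn":[0,0,0]}]'

```text
time: 19.85
ee_pos: [0.5041, 0.1952, 0.0189]
tcp_rot: [0.158, 0.987, -0.001, -0.0]
contact_force: [1.6, -0.6, -2.8]
gripper_width: 0.0483
finger_force: 65.1
```

Emit:
jog_arm --commands '[{"hand":180,"slide":[0,0,-0.01],"turn":[0,0,0]},{"hand":180,"slide":[0,0,-0.02],"turn":[0,0,0]}]'

```text
time: 20.05
ee_pos: [0.504, 0.1952, 0.0193]
tcp_rot: [0.158, 0.988, -0.001, -0.0]
contact_force: [3.6, -1.0, -12.4]
gripper_width: 0.0484
finger_force: 64.1
```

The carrier resists an upward pull with about 9 N over 0.4 mm, so the clips are holding it. I'll press it back down lightly, then let go.

Emit:
jog_arm --commands '[{"hand":180,"slide":[0,0,0.03],"turn":[0,0,0]},{"hand":180,"slide":[0,0,0.06],"turn":[0,0,0]},{"hand":180,"slide":[0,0,0.06],"turn":[0,0,0]}]'

```text
time: 20.35
ee_pos: [0.5041, 0.1955, 0.018]
tcp_rot: [0.158, 0.987, -0.0, -0.001]
contact_force: [-1.9, -1.5, 3.8]
gripper_width: 0.0483
finger_force: 65.8
```

```bash
python3 -c "
from h import *
s=read_state();print(s['contact_force'],s['ft_torque'])"; python3 chk.py | tail -3
```

```text
[-1.8791361  -1.53657857  3.78207927] [-0.10054002  0.35828669  0.13258404]
330 209 305
[123, 65, 90, 92, 91, 96, 93, 92, 93, 90, 103, 163, 174, 180, 149, 137, 140, 142, 142, 141, 140, 144, 144, 140, 135, 138, 144, 146, 130, 123, 123, 123, 155, 188, 200, 208, 217, 221, 220, 219, 220, 221, 220, 221, 218, 218, 219, 217, 218, 212]
[[181, 143, 153, 206, 11102]]
```

Emit:
jog_arm --commands '[{"hand":140,"slide":[0,0,-0.02],"turn":[0,0,0]},{"hand":110,"slide":[0,0,-0.02],"turn":[0,0,0]},{"hand":80,"slide":[0,0,-0.02],"turn":[0,0,0]},{"hand":70,"slide":[0,0,-0.02],"turn":[0,0,0]},{"hand":70,"slide":[0,0,-0.2],"turn":[0,0,0]},{"hand":70,"slide":[0,0,-0.5],"turn":[0,0,0]},{"hand":70,"slide":[0,0,-1.2],"turn":[0,0,0]},{"hand":70,"slide":[0,0,-2],"turn":[0,0,0]}]'

```text
time: 21.2
ee_pos: [0.5038, 0.1949, 0.1185]
tcp_rot: [0.158, 0.987, -0.001, -0.001]
contact_force: [0.5, 0.4, 0.6]
gripper_width: 0.0621
finger_force: 0.0
```

Emit:
jog_arm --commands '[{"hand":70,"slide":[-1.0,0,-1.6],"turn":[0,0,0]},{"hand":70,"slide":[-1.0,0,-1.6],"turn":[0,0,0]},{"hand":70,"slide":[-1.0,0,-1.6],"turn":[0,0,0]},{"hand":70,"slide":[-1.0,0,-1.6],"turn":[0,0,0]},{"hand":70,"slide":[-1.0,0,-1.6],"turn":[0,0,0]}]'

```text
time: 21.7
ee_pos: [0.5507, 0.18, 0.1966]
tcp_rot: [0.158, 0.987, -0.001, -0.001]
contact_force: [-0.9, 0.3, -0.9]
gripper_width: 0.0616
finger_force: 0.0
```

```bash
python3 - <<'E'
from h import *
import pickle
s=read_state();print(s['ee_pos'],s['contact_force'])
P=viewer.camera_params('wrist');im=viewer.camera('wrist')
h=cv2.cvtColor(im,cv2.COLOR_RGB2HSV);m=cv2.inRange(h,(4,140,60),(16,255,255))
c=np.array([.506,.195]);a=np.radians(-18.15);u=np.array([np.cos(a),np.sin(a)]);v=np.array([-u[1],u[0]])
g=proj(P,[np.r_[c,.03]])[0];k=np.zeros_like(m);cv2.circle(k,(int(g[0]),int(g[1])),70,255,-1);m&=k;m=cv2.morphologyEx(m,cv2.MORPH_OPEN,np.ones((2,2)))
q=np.argwhere(m)[:,::-1].astype(float);print(g,len(q))
def uv(x,z):
    w=onz(P,x,z)[:2]-c;return np.array([w@u,w@v])*1000
L=np.array([uv(x,.032) for x in q])
for lo,hi in((-34,-24),(24,31),(-54,-50),(50,54)):
    k=(L[:,0]>lo)&(L[:,0]<hi);print(lo,hi,k.sum(),np.percentile(L[k,1],[1,99]).round(1) if k.any() else '')
for s1 in(-1,1):
    k=(abs(L[:,1]-s1*20)<3);print('walls u range',np.percentile(L[k,0],[.5,99.5]).round(1))
k=abs(L[:,1])>33;print('ledge',L[k].min(0),L[k].max(0))
# dial
b=cv2.inRange(h,(92,35,90),(120,255,255));k=np.zeros_like(b);cv2.circle(k,(int(g[0]),int(g[1])),30,255,-1);b&=k
q=np.argwhere(b)[:,::-1].astype(float);print('dial',len(q),np.mean([uv(x,.048) for x in q],0))
E
```

```text
[0.55066009 0.18003707 0.19663389] [-0.86666896  0.26237977 -0.94177863]
[257.31992925 124.00467217] 3878
-34 -24 246 [-22.2  26.2]
24 31 149 [-22.5  25.4]
-54 -50 154 [-21.7  24.3]
50 54 177 [-21.9  24.7]
walls u range [-52.   52.5]
walls u range [-54.8  53.5]
ledge [-20.97666288 -34.92792245] [19.46314562 37.96149956]
dial 184 [-9.0145045  -6.15440362]
```

```bash
python3 - <<'E'
from h import *
import pickle
def f(P,im,c,a,z0):
    u=np.array([np.cos(a),np.sin(a)]);v=np.array([-u[1],u[0]])
    h=cv2.cvtColor(im,cv2.COLOR_RGB2HSV);g=proj(P,[np.r_[c,z0+.016]])[0]
    uv=lambda x,z:(lambda w:np.array([w@u,w@v])*1000)(onz(P,x,z)[:2]-c)
    b=cv2.inRange(h,(92,20,90),(125,255,255));k=np.zeros_like(b);cv2.circle(k,(int(g[0]),int(g[1])),26,255,-1);b&=k
    q=np.argwhere(b)[:,::-1].astype(float);D=np.array([uv(x,z0+.034) for x in q])
    g2=((h[...,1]<50)&(h[...,2]>120)).astype(np.uint8);L=[]
    yy,xx=np.mgrid[0:384,0:512];s=[uv((x,y),z0+.032) for y,x in np.argwhere(g2) if abs(x-g[0])<45 and abs(y-g[1])<60]
    s=np.array(s);s=s[(abs(s[:,1])<21)&(abs(s[:,0])<42)]
    print('dial',len(D),np.median(D,0).round(1),np.percentile(D,[3,97],0).round(1).tolist(),'steel+dial',len(s),s.mean(0).round(1))
f(pickle.load(open('w6.pkl','rb')),np.load('w6.npy'),np.array([.4925,-.0549]),0.004,0)
P=viewer.camera_params('wrist');im=viewer.camera('wrist');f(P,im,np.array([.5063,.1965]),np.radians(-18.15),.014)
E
```

```text
dial 717 [-4.   0.4] [[-16.5, -12.7], [9.4, 13.2]] steel+dial 1694 [-0.8  0.8]
dial 803 [-6.8 -1.1] [[-19.2, -13.9], [6.0, 11.8]] steel+dial 1933 [-3.  -0.6]
```

```bash
python3 -c "
from h import *
print(order.close_job())"
```

```text
the job is handed in; nothing more can be done
None
```

I handed the job in at about 22 s: the blue watch is dial up in the carrier, and the carrier is pressed into the dock and released. The clip state is inferred from an upward pull that met about 9 N, because I had no direct clip reading, and no verdict came back.

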